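# Wedge a batch of neck-block blanks into the routing jig

## Task

Set up the gang-routing jig: lay every mahogany neck-block blank that is on the bench side by side in the bay, packed against the end stop, and make the row up to four with pale filler blocks. Then drive the yellow wedge, thin end first, into the last gap between the row and the slanted fence until the whole row is locked tight, let go of it, and only then swing the hold-down bar over and press it shut past its catch. Leave the other things on the bench where they are.

Things in the scene. Friction and masses are not known exactly. Their poses are not given: they have to be found in the camera images.
- jig: routing jig fixed to the bench; all jig sizes are mm in its frame. Plywood bed 18 thick, x -120 to 85, y -155 to 155; origin on the bench under the middle of the bay; x away from the robot, y to the left, z up. A dark steel hinge post (x -26 to 26, y 111 to 139, 74 above the bench) and a catch post (x -22 to 22, y -129 to -151, 80 above the bench) stand on it.
- bay (a point): middle of the bay on top of the bed (jig x 0, y 0, z 18; jig's axes). The bay holds four blocks side by side, long axes along x, their centres at jig x 0, y 72, 36, 0, -36, z 36. Open in front (-x); behind, a green strip 8 mm high, face at x 34, keeps the row from sliding back.
- endstop: green end stop of the bay, fixed to the jig and with the jig's frame and origin: face at y 90, 16 mm thick, 30 mm high above the bed, x -35 to 43. The row packs against it, the first block at y 72.
- wedgefence: green slanted fence, fixed to the jig and with the jig's frame and origin: 85 mm long, 22 thick, 28 high above the bed. Its face passes through x 0, y -78 and slants 1 in 7: the gap between it and the side of the fourth block (y -54) is 30 mm wide in front (x -40), 24 at x 0, 18 behind (x 40).
- wedge: yellow waxed wedge, 150 long, 28 high, about 80 g; origin under the middle of its length, on the tail's centre line; x to the thin end. Tail (x -75 to -15): parallel, 31 wide, the place to grip it across. The +y side is straight (y 15.5) and goes against the row; on the other the taper runs 1 in 7 from y -15.5 (x -15) to -2.6 at the 18 mm tip (x 75).
- wedge_tail (a point): middle of the wedge's blunt end face (wedge x -75, z 14). With the four blocks packed the wedge jams with its origin at about jig x -34, y -69, so the tail end at x -109; if it goes in much less, something is in the way. 10 to 20 N of push along the jig's x locks it; then it holds by friction when let go.
- bar (a joint): hold-down bar, hinged at the jig's +y end about the jig's x: 0 = shut (level over the row), grows as the free end rises; starts open at 1.85 to 2.1 rad, leaning away from the bay (stop at 2.15). Stiff hinge: stays where left, 2 to 3 N at the free end swings it. Over the last 0.065 rad a sprung roller catch resists with 6 to 10 N, then snaps over and holds it at 0.
- bar_hinge (a point): hinge axis of the bar (jig x 0, y 125, z 63). The bar is aluminium, 28 mm wide, 14 thick, its middle plane through the hinge axis, its free end 245 mm from the hinge. Shut, it clears the blocks by about 1 mm and passes over wedge and fence.
- bar_pad (a point): middle of the outer face of the red press pad (40 x 40 x 6 mm) on the bar, 195 mm from the hinge, 13 mm off the bar's middle plane; the pad is on top when the bar is shut.
- blank1: neck-block blank: a plain dark red-brown mahogany block, 62 (x) x 36 (y) x 36 (z) mm, 55 g or so; the origin is at its CENTRE, x along its 62 mm length; square in section, so any of its four long faces may lie down. Two to four of the four blanks are there; None if absent.
- blank2: neck-block blank: a plain dark red-brown mahogany block, 62 (x) x 36 (y) x 36 (z) mm, 55 g or so; the origin is at its CENTRE, x along its 62 mm length; square in section, so any of its four long faces may lie down. Two to four of the four blanks are there; None if absent.
- blank3: neck-block blank: a plain dark red-brown mahogany block, 62 (x) x 36 (y) x 36 (z) mm, 55 g or so; the origin is at its CENTRE, x along its 62 mm length; square in section, so any of its four long faces may lie down. Two to four of the four blanks are there; None if absent.
- blank4: neck-block blank: a plain dark red-brown mahogany block, 62 (x) x 36 (y) x 36 (z) mm, 55 g or so; the origin is at its CENTRE, x along its 62 mm length; square in section, so any of its four long faces may lie down. Two to four of the four blanks are there; None if absent.
- filler1: filler block: plain pale wood, the same 62 x 36 x 36 mm as a blank, origin at its CENTRE, x along its length. Used only to make up the row; spare ones stay on the bench.
- filler2: filler block: plain pale wood, the same 62 x 36 x 36 mm as a blank, origin at its CENTRE, x along its length. Used only to make up the row; spare ones stay on the bench.
- mallet: bystander, not to be disturbed: turner's mallet, wood, 220 mm handle, head 56 mm across
- tape: bystander, not to be disturbed: roll of blue masking tape, 104 mm across, 24 mm high, lying flat
- glue: bystander, not to be disturbed: white glue bottle with an orange cap, 54 mm across, 125 mm tall, standing
- plane: bystander, not to be disturbed: block plane, dark steel, 155 x 50 mm, 42 mm high
- sander: bystander, not to be disturbed: cork sanding block 100 x 60 x 32 mm
- driver: bystander, not to be disturbed: screwdriver lying down
Mind the look-alikes: they are no part of the job. Leave any turquoise look-alike of the blank4 alone.

How it is judged (in metres and radians):
On the way, in this order (a step that is already met when the one before it is completed fails the run):
1. every blank that is there lies in the bay, side by side, long axis along the bay (x of blank1 in the frame of jig between -0.01 and 0.01 m and y of blank1 in the frame of jig between -0.056 and 0.079 m and z of each of blank1, blank2, blank3, blank4 in the frame of jig below 0.042 m and angle between the x axis of each of blank1, blank2, blank3, blank4 and the x axis of jig, either way round below 0.09 rad and x of blank2 in the frame of jig between -0.01 and 0.01 m and y of blank2 in the frame of jig between -0.056 and 0.079 m and x of blank3 in the frame of jig between -0.01 and 0.01 m and y of blank3 in the frame of jig between -0.056 and 0.079 m and x of blank4 in the frame of jig between -0.01 and 0.01 m and y of blank4 in the frame of jig between -0.056 and 0.079 m), for 0.2 s.
2. the wedge is driven home beside the row and squeezes the row between the slanted fence and the end stop (over 2 N on each) (all of step 1 and x of wedge in the frame of jig between -0.046 and -0.018 m and z of wedge in the frame of jig below 0.024 m and angle between the x axis of wedge and the x axis of jig, either way round below 0.06 rad and contact force between wedge and wedgefence above 2 N and contact force between endstop and anything else above 2 N), for 0.3 s.
3. then the hold-down bar is pressed shut past its catch (value of joint bar below 0.02 rad), for 0.3 s.
At the end, for the whole second after the job is handed in: Every blank there lies in the row in the bay (x within 10 mm, yaw within 0.09 rad); the wedge lies beside it, origin 18 to 46 mm before the bay's middle, within 0.06 rad, at rest and let go, squeezing fence and end stop with over 2 N; the bar is shut (below 0.02 rad) (all of step 2 and value of joint bar below 0.02 rad and linear speed of wedge below 0.02 m/s); the robot touches nothing.
It fails at once if another thing on the bench is moved by more than 30 mm (distance of any of mallet, tape, glue, plane, sander, driver from where it was at the start of the episode above 0.03 m).
It fails at once if the glue bottle is knocked over (angle between glue's own z axis and vertical above 0.5 rad).
Of blank1, blank2, blank3, blank4 only 2 to 4 are there at a start; the rules pass over those that are not, and their reading is None.
At some moment in a run one of blank1, blank2, blank3, blank4, wedge may be knocked a few centimetres aside while the robot is not near it.
Once in a run the grip may slacken for a moment while it holds something.
It also fails if it takes over 210 s, if anything falls off the work surface, if the arm or the gripper's body presses on something with over 40 N, if the wrist force passes 120 N, or if a joint passes its speed limit or range.

## Robot

A 7-joint arm with a two-finger parallel gripper is mounted at the origin on the work surface. World frame = base frame: x ahead of the robot, y to its left, z up, the work surface at z = 0. Lengths are in m, angles in degrees, forces in N, time in s.
With the tool pointing down it reaches from about 0.425 to 0.875 m from the base axis. Payload 4.7 kg.
Tool frame: the origin (TCP) lies on the centre line of the jaws, within the pads' length; the fingertips stand 8 mm ahead of it and the grasp point (between the pads) lies 11 mm behind it; z points along the fingers, y is the direction in which the jaws open and shut (so a half turn about z gives the same grasp; the last joint's range is limited). The gripper opens to 87 mm and grips with 3 to 60 N. Pads are 19 mm wide; open, the fingers measure 117 mm over their backs; the gripper's body (75 mm by 190 mm) begins 51 mm behind the grasp point.
Start: joints at [-69.551, 18.392, -4.016, 83.108, 1.295, 78.541, -3.26], TCP at [0.219, 0.612, 0.193] pointing down, gripper open.
Joint ranges: [-163.93, 163.93], [-17.29, 119.83], [-79.2, 71.16], [3.27, 140.29], [-89.18, 269.18], [5.43, 117.66], [-154.24, 154.24]. Speed limits (degrees/s): [147.25, 147.25, 180, 180, 180, 180, 180].

## Interface

Orientations are given as [roll, pitch, yaw] about the fixed x, y, z axes, in that order (R = Rz(yaw) Ry(pitch) Rx(roll)).
In Python, from cell import env gives the robot as it stands. The module is installed in compiled form; this text tells all that it offers.
- The arm moves only by the tool move_arm, never from a script. Its argument "steps" is a list of rows, each a list of 2 entries, a list of its own where there are three numbers: the shift along the tool's x, y, z in m, then the turn about the tool's z in rad. A call has 1 to 20 rows; each row is the pose to reach, as a shift and turn from the pose commanded when the call began, along the tool's axes at that moment; what a row does not reach only later rows make up. A row lasts 1/8 s, in which the tool goes at most 62.5 mm and 10.7 degrees, less where a joint would pass 70% of its speed; a pose out of reach is approached as far as the arm can. A call with a gripper value outside its range is refused whole. "hand" is the closure, from -1 (fully open) to 1 (shut), set as the call begins (left out, the last holds). The fingers move at their own pace and stop on an object; "squeeze" is the grip in N (left out, the last holds). Time passes only in rows, so rows that repeat a pose let the fingers close. It gives the time, the measured TCP pose, the force and the opening at its end, in the units of the state.
- env.get_obs(): the state, without advancing time (a new reading comes with each control period).
- env.read_camera(name): name is "scene" or "top" or "wrist"; returns (picture, depth): 400x640x3 uint8, red, green, blue; 400x640 float32, m along the optical axis (not along the pixel's ray), 0 where there is no reading.
- env.calibration(name): a dict with "intrinsics" (3x3 intrinsics, pixels), "position" and "orientation" of the camera in the world; the wrist camera has in their place "mount" (4x4, takes a point from camera to tool coordinates, whose origin is the TCP and whose axes are the flange's). Camera axes: x right, y up, looking along -z (the intrinsics and any distortion apply to the point x, -y, -z); pixel columns grow to the right and rows downward; lengths in m; the calibration is good to about 2 mm. The wrist camera is an equidistant fisheye: a pixel r from the principal point sees the ray r / f radians off the axis. A picture is of the moment at which its call begins: read the wrist's pose just before it. calibration takes no time and is no camera call.
- env.sign_off(): hands the job in, once; it reports no verdict.
Trained networks look in the newest picture that a camera, given by its name, has taken for a name from the list of things; names that differ only in an ending like _2 or _b are one class to them, and where a whole thing is asked for, a point or a joint stands for the part that bears it (a point fixed in the world has none). Each returns a list of dicts, best first, with "conf" (0 to 1); they miss things now and then, are a little off and sometimes report something else, mostly with a low value. They report only what shows in the picture. A call takes as long as a camera call. They do not tell look-alikes from the thing itself.
- env.cut_out(camera, query): "region" (400x640 bool, what is visible of it) and "uv" ([column, row] in pixels, amid what is visible of it).
The state is a dict: "time_s": time; "qpos": joint angles; "joint_velocities": joint speeds; "effort": joint torques, N m; "tool_pos": TCP position; "tool_rot": TCP orientation; "force": force on the tool from outside, world axes, zero at the start; "wrist_torque": the same for the moment, N m; "grip_width": finger opening in m.
Only numpy, scipy, OpenCV 4.12 (cv2) and the standard library are available. Lean on these libraries where they do the work, as an engineer would, in place of code of your own. Each camera call takes 0.05 s, during which the arm holds its last target. There are 200 camera calls.

## Working session

There is one attempt and no reset: what is moved stays moved. The work goes in short steps, Python scripts to look and compute and a tool call to move; the robot and the scene stay as the last step left them, time stands still between calls to the robot, and variables do not carry over. Pictures are saved under pics/ and viewed, about 12 in all and at most 16, crops included, and the job is handed in when it is done.

Besides the shell and the picture viewer there is one more tool, called after "Emit:" as a command line: name --argument value ..., lists and objects as JSON in quotes. move_arm: Moves the arm, as the interface text tells. Its arguments: {"type":"object","properties":{"steps":{"type":"array"},"hand":{"type":"number"},"squeeze":{"type":"number"}},"required":["steps"]}

```bash
mkdir -p pics
cat > h.py <<'E'
import numpy as np, cv2
from cell import env
from scipy.spatial.transform import Rotation as R
def cam(n):
    c=env.calibration(n); o=np.array(c["orientation"],float)
    Rm=o if o.shape==(3,3) else (R.from_euler('xyz',o,degrees=True).as_matrix() if o.size==3 else None)
    return np.array(c["intrinsics"]),np.array(c["position"]),Rm
def cloud(n,depth):
    K,p,Rm=cam(n); v,u=np.mgrid[0:400,0:640]
    x=(u-K[0,2])/K[0,0]*depth; y=(v-K[1,2])/K[1,1]*depth
    return np.stack([x,-y,-depth],-1)@Rm.T+p
E
python3 - <<'E'
from h import *
print(env.get_obs())
for n in("scene","top","wrist"): print(n,env.calibration(n))
for n in("scene","top"):
    p,d=env.read_camera(n); cv2.imwrite(f"pics/{n}0.png",p[...,::-1]); np.savez(f"{n}0.npz",p=p,d=d)
E
```

```text
{'time_s': 0.0, 'qpos': array([-69.54976465,  18.43908095,  -4.01655401,  83.17542179,
         1.29484321,  78.54193287,  -3.25885696]), 'joint_velocities': array([ 0.02940328, -0.08603532, -0.00777044, -0.03581863, -0.06539411,
       -0.02557068,  0.04238778]), 'effort': array([-1.18628691e-04, -4.91284633e+01, -4.03884770e-01, -3.12529922e+01,
       -6.39070035e-02,  4.36598633e-02,  1.75655318e-04]), 'tool_pos': array([0.21832617, 0.61157347, 0.19155693]), 'tool_rot': array([-1.79888806e+02,  5.37637470e-03,  1.60361613e+02]), 'force': array([0.19422611, 0.04888826, 0.50626814]), 'wrist_torque': array([-0.01472776,  0.03023962,  0.01825063]), 'grip_width': 0.086841882387549}
scene {'intrinsics': array([[423.35981943,   0.        , 318.80718595],
       [  0.        , 423.35981943, 189.5214822 ],
       [  0.        ,   0.        ,   1.        ]]), 'position': array([ 0.98859391, -0.82668175,  0.93089025]), 'orientation': array([49.18408313, -0.9581749 , 32.94889029])}
top {'intrinsics': array([[512.46456606,   0.        , 320.94497648],
       [  0.        , 512.46456606, 193.259661  ],
       [  0.        ,   0.        ,   1.        ]]), 'position': array([0.34793733, 0.01306502, 1.66030278]), 'orientation': array([  3.03644844,  -0.17760003, -90.89445845])}
wrist {'intrinsics': array([[309.70691629,   0.        , 321.52712551],
       [  0.        , 309.70691629, 206.22729716],
       [  0.        ,   0.        ,   1.        ]]), 'mount': array([[ 8.54118771e-04,  9.60794075e-01,  2.77261637e-01,
         7.60446393e-02],
       [ 9.99999635e-01, -8.13424483e-04, -2.61792564e-04,
         1.26177796e-03],
       [-2.59973403e-05,  2.77261759e-01, -9.60794419e-01,
        -1.91986788e-01],
       [ 0.00000000e+00,  0.00000000e+00,  0.00000000e+00,
         1.00000000e+00]])}
```

View pics/top0.png

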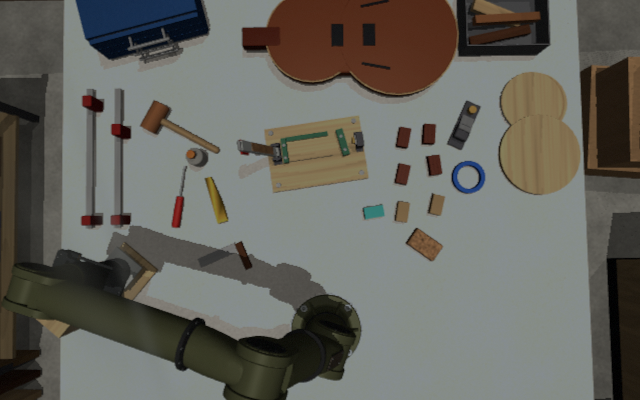

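View pics/scene0.png

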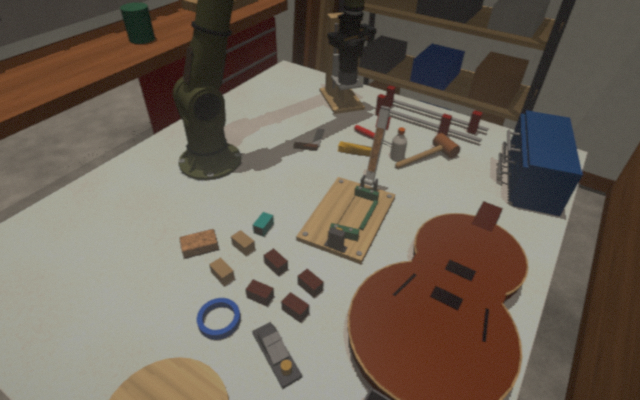

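The top view shows four dark red blocks at (403,138), (428,134), (402,174) and (433,165). It also shows a turquoise look-alike at (373,212), pale fillers at (402,211) and (437,204), the wedge at (216,200) and the jig at about (316,155). All four mahogany blocks fit the blank description, so no filler is needed. Next I'll measure them and check one enlarged crop.

Run:
```python
from h import *
z=np.load("top0.npz");p=z["p"];d=z["d"];C=cloud("top",d)
print("table z",np.median(C[300:380,450:560,2]), "base?",C[322,325])
crop=cv2.resize(p[110:235,170:480,::-1],None,fx=2.55,fy=2.55,interpolation=cv2.INTER_CUBIC)
cv2.imwrite("pics/crop0.png",crop)
env.read_camera("top")
def rect(m,name,zmin=None):
    P=C[m]; 
    zt=np.percentile(P[:,2],80)
    Q=P[np.abs(P[:,2]-zt)<0.008][:,:2].astype(np.float32)
    (c,s,a)=cv2.minAreaRect(Q)
    L,W=(s if s[0]>=s[1] else s[::-1]); ang=a if s[0]>=s[1] else a+90
    print(name,"c",np.round(c,4),"LW",np.round([L,W],4),"ang",round((ang+90)%180-90,1),"ztop",round(float(zt),4),"n",m.sum())
for q in("blank1","filler1","wedge","jig","endstop","wedgefence","bar","glue","driver","mallet","tape","plane"):
    for r in env.cut_out("top",q)[:6]:
        if r["conf"]<.15: continue
        m=np.array(r["region"])&(d>0); 
        if m.sum()>10: rect(m,f"{q} {r['conf']:.2f} {np.round(r['uv'])} rgb{p[m].mean(0).astype(int)}")
```

```text
table z 0.0008470783660897707 base? [0.0699073  0.0018918  0.23974217]
blank1 0.82 [404. 136.] rgb[68 41 34] c [ 0.6104 -0.2588] LW [0.0638 0.0364] ang -11.9 ztop 0.0391 n 276
blank1 0.74 [373. 213.] rgb[ 58 118 111] c [ 0.3726 -0.1576] LW [0.0622 0.0353] ang -81.4 ztop 0.0399 n 246
blank1 0.67 [429. 133.] rgb[60 31 24] c [ 0.6183 -0.3396] LW [0.0589 0.0362] ang -3.6 ztop 0.0401 n 245
blank1 0.66 [401. 175.] rgb[71 41 33] c [ 0.4916 -0.2533] LW [0.0621 0.0365] ang -14.7 ztop 0.0391 n 251
blank1 0.53 [432. 164.] rgb[63 33 25] c [ 0.5197 -0.3557] LW [0.0622 0.0372] ang 7.8 ztop 0.0392 n 247
blank1 0.42 [462. 123.] rgb[63 61 58] c [ 0.6536 -0.4603] LW [0.1178 0.0428] ang -26.2 ztop 0.0402 n 802
filler1 0.73 [436. 208.] rgb[105  90  68] c [ 0.393  -0.3588] LW [0.0618 0.0375] ang -13.0 ztop 0.0386 n 319
filler1 0.50 [401. 214.] rgb[107  88  62] c [ 0.3705 -0.2476] LW [0.0587 0.0349] ang -9.2 ztop 0.0401 n 214
filler1 0.23 [283. 152.] rgb[58 79 62] c [0.5702 0.1213] LW [0.0743 0.0153] ang 4.7 ztop 0.0523 n 124
wedge 0.84 [215. 202.] rgb[112  94  40] c [0.4199 0.3444] LW [0.1503 0.0315] ang
[... 451 characters left out ...]
87 77 66] c [0.5488 0.395 ] LW [0.034  0.0163] ang -33.7 ztop 0.1048 n 325
driver 0.56 [178. 214.] rgb[112  32  29] c [0.3822 0.4682] LW [0.0975 0.0248] ang -11.3 ztop 0.0272 n 227
driver 0.54 [406. 137.] rgb[67 40 32] c [ 0.6104 -0.2588] LW [0.0638 0.0364] ang -11.9 ztop 0.0391 n 265
mallet 0.82 [162. 128.] rgb[92 68 48] c [0.6864 0.5362] LW [0.095  0.0484] ang -29.8 ztop 0.0535 n 993
tape 0.84 [460. 182.] rgb[ 36  59 103] c [ 0.4807 -0.4641] LW [0.1008 0.1003] ang -38.6 ztop 0.0273 n 462
tape 0.36 [401. 175.] rgb[70 41 33] c [ 0.4917 -0.2528] LW [0.062  0.0357] ang -13.8 ztop 0.039 n 250
plane 0.72 [462. 121.] rgb[61 58 55] c [ 0.6537 -0.46  ] LW [0.1178 0.0426] ang -25.4 ztop 0.0408 n 724
```

View pics/crop0.png

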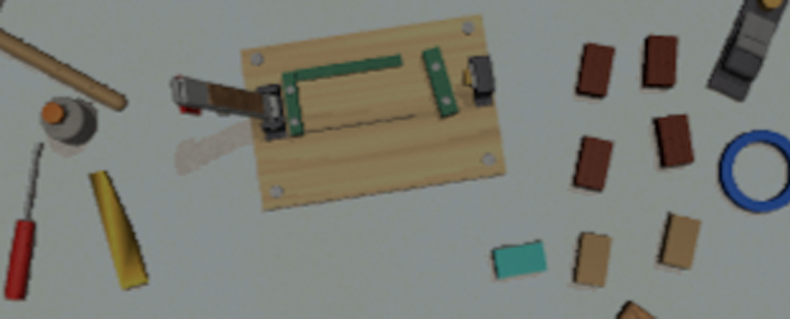

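The crop confirms it: four mahogany blanks, a clearly turquoise look-alike at (520,260), two pale fillers, and the wedge with its thin end pointing away from the robot. The jig is at about (0.581, 0.025), yaw 7.7°. The end stop measures (0.572, 0.122), which agrees with that.

```bash
cat >> h.py <<'E'
J=np.array([0.5808,0.0249]); JY=7.7
def jw(x,y):  # jig mm -> world
    a=np.radians(JY); return J+np.array([[np.cos(a),-np.sin(a)],[np.sin(a),np.cos(a)]])@np.array([x,y])/1000
def wj(p):
    a=np.radians(JY); return np.array([[np.cos(a),np.sin(a)],[-np.sin(a),np.cos(a)]])@(np.array(p)[:2]-J)*1000
def go(name,x,y,z,yaw,o=None):
    o=o or env.get_obs(); R0=R.from_euler('xyz',o["tool_rot"],degrees=True)
    s=R0.inv().apply(np.array([x,y,z])-o["tool_pos"]); t=-((yaw-o["tool_rot"][2]+180)%360-180)
    print(name,"shift",np.round(s,4),"turn",round(np.radians(t),4))
def rects(q,camn="top",thr=.15,red=True):
    p,d=env.read_camera(camn);C=cloud(camn,d);out=[]
    for r in env.cut_out(camn,q):
        m=np.array(r["region"])&(d>0)
        if r["conf"]<thr or m.sum()<30: continue
        c=p[m].mean(0)
        if red and not(c[0]>1.45*c[1] and c[0]<90): continue
        P=C[m];zt=np.percentile(P[:,2],80);Q=P[np.abs(P[:,2]-zt)<.008][:,:2].astype(np.float32)
        c,s,a=cv2.minAreaRect(Q)
        if s[0]<s[1]: s=s[::-1];a+=90
        out.append((np.array(c),s,(a+90)%180-90,zt))
        print(q,round(r["conf"],2),"c",np.round(c,4),"LW",np.round(s,3),"ang",round(out[-1][2],1),"zt",round(float(zt),3),"jig",np.round(wj(c)))
    return out,p,C
E
python3 - <<'E'
from h import *
go("high",.45,.1,.33,100); go("aboveA",.6104,-.2588,.10,78.1);go("A",.6104,-.2588,.020,78.1)
E
```

```text
high shift [-0.3902 -0.4046 -0.1373] turn 1.0535
aboveA shift [-0.6618 -0.6886  0.0927] turn 1.4357
A shift [-0.6618 -0.6886  0.1727] turn 1.4357
```

Emit:
move_arm --steps '[[[0,0,-0.137],0],[[0,0,-0.137],0],[[0,0,-0.137],0],[[-0.662,-0.689,-0.137],1.436],[[-0.662,-0.689,-0.137],1.436],[[-0.662,-0.689,-0.137],1.436],[[-0.662,-0.689,-0.137],1.436],[[-0.662,-0.689,-0.137],1.436],[[-0.662,-0.689,-0.137],1.436],[[-0.662,-0.689,-0.137],1.436],[[-0.662,-0.689,-0.137],1.436],[[-0.662,-0.689,-0.137],1.436],[[-0.662,-0.689,-0.137],1.436],[[-0.662,-0.689,-0.137],1.436],[[-0.662,-0.689,-0.137],1.436],[[-0.662,-0.689,-0.137],1.436],[[-0.662,-0.689,-0.137],1.436],[[-0.662,-0.689,0.03],1.436],[[-0.662,-0.689,0.06],1.436],[[-0.662,-0.689,0.093],1.436]]' --hand -1 --squeeze 40

```text
time_s: 3.25
tool_pos: [0.6042, -0.2467, 0.1522]
tool_rot: [-180.0, 0.0, 78.0]
force: [0.9, 0.1, -0.3]
grip_width: 0.0872
```

Run:
```python
from h import *
o=env.get_obs();print(o["time_s"],o["tool_pos"],o["tool_rot"],o["qpos"])
r,p,C=rects("blank1"); go("A",.6104,-.2588,.020,78.1)
rects("wedge",red=False)
o=env.get_obs(); p,_=env.read_camera("wrist"); cv2.imwrite("pics/w1.png",p[...,::-1])
```

```text
3.25 [ 0.60421059 -0.24673037  0.15217584] [-1.79997002e+02  1.32681590e-02  7.80269229e+01] [-14.39637772  24.58758373  45.55049285  87.28903004 -17.84118504
  75.63646838  21.0249188 ]
blank1 0.71 c [ 0.5194 -0.3552] LW [0.062 0.036] ang 6.0 zt 0.04 jig [-112. -368.]
A shift [-0.0108  0.0155  0.1262] turn -0.0031
wedge 0.81 c [0.4193 0.3445] LW [0.149 0.032] ang 16.7 zt 0.032 jig [-117.  338.]
wedge 0.19 c [ 0.2662 -0.3184] LW [0.101 0.06 ] ang 54.1 zt 0.036 jig [-358. -298.]
```

View pics/w1.png

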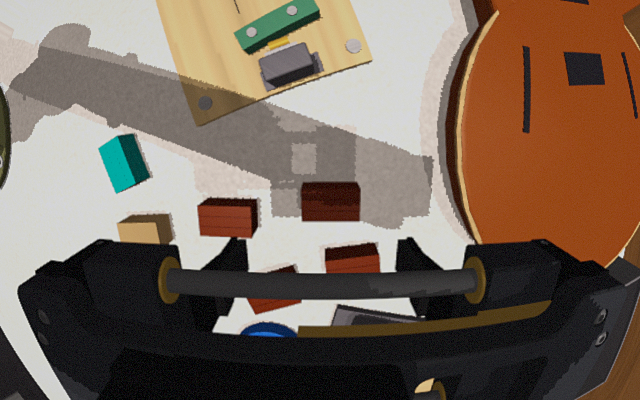

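The wrist view shows blank A at (331,200), ahead of the open jaws, the turquoise block at (124,162) and two more blanks at (228,217) and (353,258). The arm had not quite arrived, so I'll finish the approach.

Emit:
move_arm --steps '[[[-0.011,0.0155,0.05],-0.003],[[-0.011,0.0155,0.07],-0.003],[[-0.011,0.0155,0.07],-0.003],[[-0.011,0.0155,0.07],-0.003]]'

```text
time_s: 4.0
tool_pos: [0.6185, -0.2596, 0.0872]
tool_rot: [179.8, -0.0, 78.3]
force: [1.1, 0.6, 0.1]
grip_width: 0.0869
```

Run:
```python
from h import *
print(env.get_obs()["tool_pos"])
go("A",.6104,-.2588,.020,78.1)
# wrist view of block A: project expected top centre, and find block mask in 3D
o=env.get_obs(); p,d=env.read_camera("wrist"); M=np.array(env.calibration("wrist")["mount"]);K=env.calibration("wrist")["intrinsics"]
T=np.eye(4);T[:3,:3]=R.from_euler('xyz',o["tool_rot"],degrees=True).as_matrix();T[:3,3]=o["tool_pos"]
v,u=np.mgrid[0:400,0:640];a=(u-K[0,2])/K[0,0];b=(v-K[1,2])/K[1,1];r=np.hypot(a,b)+1e-9
X=np.tan(r)*a/r*d;Y=np.tan(r)*b/r*d
W=np.stack([X,-Y,-d,np.ones_like(d)],-1)@(T@M).T
for r in env.cut_out("wrist","blank1"):
    m=np.array(r["region"])&(d>0)
    P=W[m][:,:3]; Q=P[np.abs(P[:,2]-.037)<.006]
    if len(Q)>30:
        print(round(r["conf"],2),r["uv"],p[m].mean(0).astype(int),[np.round(x,4) for x in cv2.minAreaRect(Q[:,:2].astype(np.float32))])
```

```text
[ 0.61851396 -0.25958366  0.08716147]
A shift [-0.0009 -0.0083  0.0671] turn 0.0035
0.95 [340.8, 300.7] [89 43 30] [array([ 0.6191, -0.3527]), array([0.0174, 0.0614]), np.float64(79.3471)]
0.86 [78.3, 161.1] [ 11 118 113] [array([ 0.3723, -0.1571]), array([0.04 , 0.063]), np.float64(9.764)]
0.79 [310.2, 209.2] [59 23 14] [array([ 0.6103, -0.2579]), array([0.0371, 0.0625]), np.float64(78.3512)]
0.71 [252.8, 316.8] [96 35 16] [array([ 0.52 , -0.355]), array([0.0634, 0.0382]), np.float64(7.0107)]
0.65 [190.3, 225.6] [95 41 25] [array([ 0.4927, -0.2524]), array([0.0368, 0.0635]), np.float64(75.6348)]
```

The wrist and top cameras agree to about 1 mm. Descending to grip A.

Emit:
move_arm --steps '[[[-0.001,-0.0083,0.03],0.003],[[-0.001,-0.0083,0.05],0.003],[[-0.001,-0.0083,0.067],0.003],[[-0.001,-0.0083,0.067],0.003],[[-0.001,-0.0083,0.067],0.003]]'

```text
time_s: 4.72
tool_pos: [0.6095, -0.2593, 0.0182]
tool_rot: [179.9, 0.0, 78.1]
force: [0.1, 1.1, 0.3]
grip_width: 0.0873
```

Emit:
move_arm --steps '[[[0,0,0],0],[[0,0,0],0],[[0,0,0],0],[[0,0,0],0],[[0,0,0],0],[[0,0,0],0],[[0,0,-0.05],0],[[0,0,-0.1],0],[[0,0,-0.14],0],[[0,0,-0.14],0],[[0,0,-0.14],0],[[0,0,-0.14],0]]' --hand 1 --squeeze 40

```text
time_s: 6.22
tool_pos: [0.6081, -0.2583, 0.1559]
tool_rot: [-179.8, -0.0, 78.1]
force: [0.0, 0.6, 0.9]
grip_width: 0.0005
```

Run:
```python
from h import *
o=env.get_obs();print(o["tool_pos"],o["tool_rot"],o["grip_width"])
q=jw(0,64);go("over1",*q,.160,JY+90);go("low1",*q,.040,JY+90)
```

```text
[ 0.60805619 -0.25831397  0.15588961] [-1.79846766e+02 -2.39393195e-02  7.80881120e+01] 0.0005422357503752158
over1 shift [ 0.3318 -0.1066 -0.0037] turn -0.3423
low1 shift [ 0.3317 -0.1063  0.1163] turn -0.3423
```

The grip closed on nothing, so I'll look.

```bash
cat >> h.py <<'E'
def wr(q="blank1",zt=.037,tol=.006,show=None):
    o=env.get_obs(); p,d=env.read_camera("wrist"); c=env.calibration("wrist");M=np.array(c["mount"]);K=c["intrinsics"]
    T=np.eye(4);T[:3,:3]=R.from_euler('xyz',o["tool_rot"],degrees=True).as_matrix();T[:3,3]=o["tool_pos"]
    v,u=np.mgrid[0:400,0:640];a=(u-K[0,2])/K[0,0];b=(v-K[1,2])/K[1,1];r=np.hypot(a,b)+1e-9
    W=(np.stack([np.tan(r)*a/r*d,-np.tan(r)*b/r*d,-d,np.ones_like(d)],-1)@(T@M).T)[...,:3]
    if show: cv2.imwrite(show,p[...,::-1])
    for r in env.cut_out("wrist",q):
        m=np.array(r["region"])&(d>0);P=W[m];Q=P[np.abs(P[:,2]-zt)<tol]
        if len(Q)>30:
            c,s,a=cv2.minAreaRect(Q[:,:2].astype(np.float32))
            if s[0]<s[1]: s=s[::-1];a+=90
            print("w",q,round(r["conf"],2),np.round(r["uv"]),p[m].mean(0).astype(int),"c",np.round(c,4),"LW",np.round(s,3),"ang",round((a+90)%180-90,1),"jig",np.round(wj(c),1))
    return p,W
E
python3 - <<'E'
from h import *
p,W=wr(show="pics/w2.png")
E
```

```text
w blank1 0.87 [357. 241.] [52 24 17] c [ 0.6373 -0.3235] LW [0.03  0.003] ang -7.0 jig [   9.3 -352.9]
w blank1 0.87 [118. 155.] [ 13 126 120] c [ 0.3729 -0.1572] LW [0.063 0.038] ang -80.8 jig [-230.4 -152.6]
w blank1 0.79 [221. 207.] [106  48  30] c [ 0.4927 -0.2528] LW [0.063 0.037] ang -14.1 jig [-124.5 -263.4]
w blank1 0.73 [320. 189.] [60 26 17] c [ 0.6106 -0.2581] LW [0.063 0.038] ang -11.4 jig [  -8.4 -284.5]
```

View pics/w2.png

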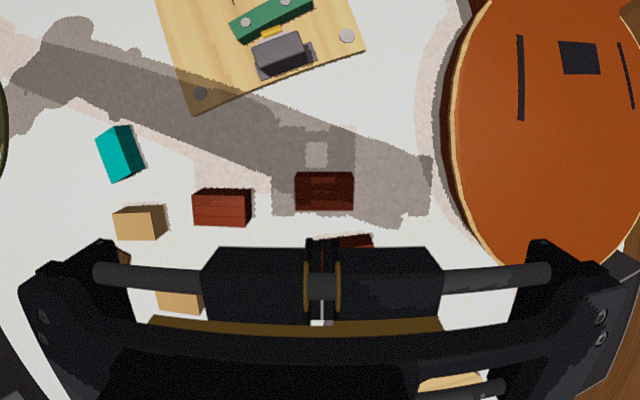

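The blank is still in its spot directly below, so either the fingers were too slow or the grip slackened just as I lifted. I'll retry and check the width before lifting.

Emit:
move_arm --steps '[[[0,0,0.03],0],[[0,0,0.07],0],[[0,0,0.07],0],[[0,0,0.07],0],[[0,0,0.07],0],[[0,0,0.07],0],[[0,0,0.07],0],[[0,0,0.07],0],[[0,0,0.07],0],[[0,0,0.1],0],[[0,0,0.12],0],[[0,0,0.136],0],[[0,0,0.136],0],[[0,0,0.136],0]]' --hand -1

```text
time_s: 8.07
tool_pos: [0.6094, -0.2594, 0.0223]
tool_rot: [179.9, 0.0, 78.1]
force: [0.5, 0.0, -0.1]
grip_width: 0.0872
```

Emit:
move_arm --steps '[[[0,0,0],0],[[0,0,0],0],[[0,0,0],0],[[0,0,0],0],[[0,0,0],0],[[0,0,0],0],[[0,0,0],0]]' --hand 1

```text
time_s: 8.95
tool_pos: [0.6089, -0.2589, 0.0216]
tool_rot: [-180.0, -0.0, 78.1]
force: [0.0, 0.2, 0.3]
grip_width: 0.0249
```

Run:
```python
from h import *
o=env.get_obs();print(o["grip_width"],o["force"])
p,W=wr(show="pics/w3.png")
K,pp,Rm=cam("scene");s,_=env.read_camera("scene");cv2.imwrite("pics/s3.png",cv2.resize(s[200:360,180:420,::-1],None,fx=3,fy=3))
```

```text
0.024862591363812095 [0.03174115 0.21020888 0.31762296]
w blank1 0.98 [322. 227.] [51 19 11] c [ 0.6104 -0.2579] LW [0.062 0.037] ang -11.4 jig [  -8.5 -284.2]
w blank1 0.66 [ 42. 174.] [  5 107 102] c [ 0.373  -0.1573] LW [0.062 0.04 ] ang -81.9 jig [-230.3 -152.7]
w blank1 0.59 [159. 242.] [75 28 14] c [ 0.4943 -0.2437] LW [0.063 0.02 ] ang -12.3 jig [-121.7 -254.6]
w blank1 0.57 [333. 313.] [49 20 12] c [ 0.6073 -0.321 ] LW [0.03  0.003] ang -8.8 jig [ -20.1 -346.3]
```

View pics/s3.png

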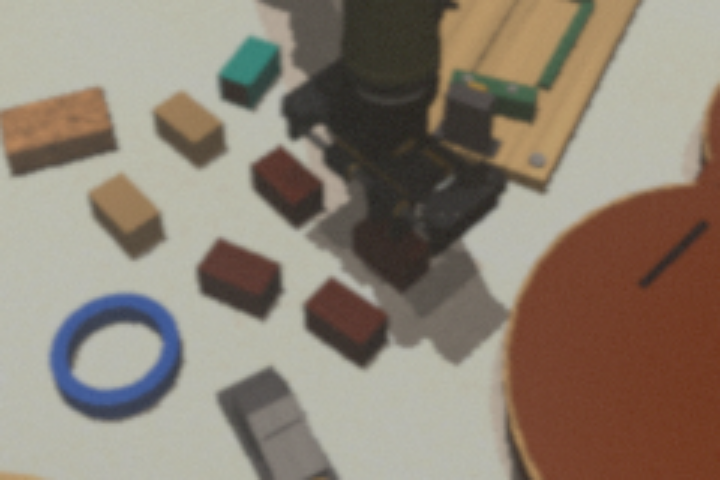

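View pics/w3.png

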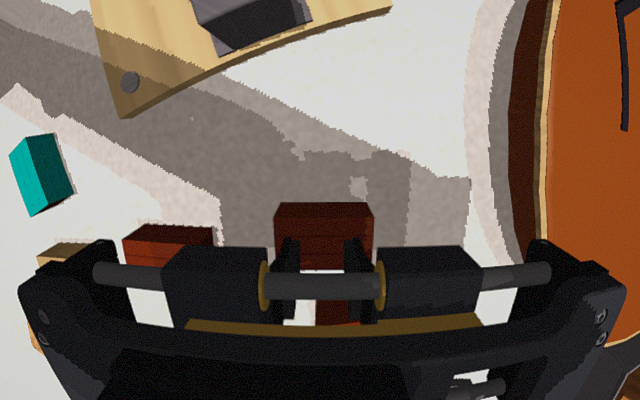

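The fingers look as if they closed above or behind the block. I'll check the finger geometry in the wrist depth.

Run:
```python
from h import *
o=env.get_obs();print(o["tool_pos"],o["tool_rot"])
p,W=wr()
for u in (290,352,320):
  for v in (225,243,250,260,275,290,300,310,318): print(u,v,p[v,u],np.round(W[v,u]-o["tool_pos"],3),np.round(W[v,u,2],3))
```

```text
[ 0.60889066 -0.25892065  0.02155127] [ 1.79999469e+02 -1.04267428e-03  7.80853784e+01]
w blank1 0.92 [163. 243.] [78 29 15] c [ 0.4946 -0.244 ] LW [0.063 0.02 ] ang -12.6 jig [-121.5 -254.9]
w blank1 0.71 [ 41. 173.] [ 10 109 104] c [ 0.3726 -0.1572] LW [0.063 0.04 ] ang -82.3 jig [-230.7 -152.6]
w blank1 0.6 [321. 225.] [52 19 11] c [ 0.6106 -0.2578] LW [0.062 0.037] ang -11.5 jig [  -8.4 -284.2]
290 225 [53 20 12] [-0.016  0.018  0.014] 0.036
290 243 [53 11  9] [-0.019  0.006  0.013] 0.035
290 250 [51 16 13] [-0.02   0.002  0.015] 0.037
290 260 [26 19 29] [-0.012  0.015  0.059] 0.081
290 275 [41 40 40] [-0.002  0.035  0.114] 0.136
290 290 [46 49 47] [-0.002  0.033  0.118] 0.14
290 300 [17  8 16] [-0.008  0.017  0.097] 0.119
290 310 [15 14 18] [-0.009  0.014  0.1  ] 0.121
290 318 [ 3  7 11] [-0.008  0.013  0.104] 0.125
352 225 [47  3  0] [0.021 0.01  0.015] 0.037
352 243 [56 20  6] [ 0.019 -0.002  0.014] 0.035
352 250 [53 24 16] [ 0.018 -0.007  0.014] 0.035
352 260 [0 3 2] [0.017 0.009 0.06 ] 0.081
352 275 [36 34 35] [0.016 0.032 0.114] 0.136
352 290 [50 47 46] [0.015 0.028 0.117] 0.138
352 300 [16 18 17] [0.014 0.01  0.094] 0.116
352 310 [ 0 12  7] [0.016 0.076 0.192] 0.214
352 318 [ 3  0 11] [0.013 0.005 0.099] 0.121
320 225 [50 17  7] [0.002 0.014 0.014] 0.035
320 243 [55 19 17] [-0.     0.002  0.014] 0.036
320 250 [54 20 13] [-0.001 -0.003  0.013] 0.035
320 260 [53 22  2] [-0.003 -0.009  0.014] 0.036
320 275 [34 33 32] [0.007 0.033 0.113] 0.135
320 290 [47 44 43] [0.006 0.031 0.118] 0.139
320 300 [47 36 30] [-0.014 -0.061 -0.019] 0.002
320 310 [46 15  9] [-0.014 -0.061 -0.005] 0.017
320 318 [42 19  9] [-0.014 -0.061  0.005] 0.027
```

Run:
```python
from h import *
o=env.get_obs(); p,W=wr()
T=R.from_euler('xyz',o["tool_rot"],degrees=True); 
L=T.inv().apply((W-o["tool_pos"]).reshape(-1,3)).reshape(400,640,3)
dark=(p.max(2)<40)
for (u0,u1) in((275,300),(343,372)):
  for v in range(232,300,4):
    m=np.zeros((400,640),bool);m[v,u0:u1]=1;m&=dark&(W[...,2]>.045)
    if m.sum(): print(u0,v,m.sum(),np.round(np.median(L[m],0),3))
print("depth valid zeros near", (W[236:300,275:372,2]==0).sum())
```

```text
w blank1 0.85 [ 40. 174.] [  8 108 103] c [ 0.3729 -0.157 ] LW [0.063 0.039] ang -82.0 jig [-230.4 -152.4]
w blank1 0.83 [168. 241.] [77 28 14] c [ 0.4948 -0.244 ] LW [0.063 0.02 ] ang -13.3 jig [-121.2 -255. ]
w blank1 0.79 [323. 225.] [52 18 10] c [ 0.6109 -0.2579] LW [0.061 0.037] ang -11.4 jig [  -8.  -284.2]
w blank1 0.68 [321. 314.] [42 15  9] c [ 0.5994 -0.3203] LW [0.016 0.002] ang -3.1 jig [ -27.8 -344.6]
275 248 24 [ 0.039 -0.011 -0.106]
275 252 24 [ 0.039 -0.011 -0.108]
275 256 25 [ 0.039 -0.01  -0.111]
275 260 25 [ 0.039 -0.01  -0.114]
275 264 20 [ 0.039 -0.01  -0.116]
275 268 19 [ 0.039 -0.01  -0.119]
275 272 19 [ 0.039 -0.009 -0.121]
275 276 19 [ 0.039 -0.009 -0.123]
275 280 18 [ 0.038 -0.01  -0.123]
275 284 18 [ 0.037 -0.01  -0.123]
275 288 18 [ 0.036 -0.01  -0.123]
275 292 18 [ 0.034 -0.01  -0.123]
275 296 18 [ 0.033 -0.01  -0.123]
343 244 1 [ 0.013  0.012 -0.041]
343 248 27 [ 0.039  0.012 -0.106]
343 252 28 [ 0.039  0.011 -0.108]
343 256 29 [ 0.039  0.011 -0.111]
343 260 29 [ 0.039  0.01  -0.114]
343 264 23 [ 0.039  0.011 -0.117]
343 268 22 [ 0.039  0.01  -0.119]
343 272 22 [ 0.039  0.01  -0.121]
343 276 22 [ 0.039  0.01  -0.123]
343 280 20 [ 0.038  0.01  -0.123]
343 284 18 [ 0.037  0.01  -0.123]
343 288 21 [ 0.036  0.01  -0.124]
343 292 21 [ 0.034  0.01  -0.123]
343 296 21 [ 0.033  0.01  -0.123]
depth valid zeros near 0
```

Run:
```python
from h import *
o=env.get_obs(); p,W=wr(q="glue")
T=R.from_euler('xyz',o["tool_rot"],degrees=True); 
L=T.inv().apply((W-o["tool_pos"]).reshape(-1,3)).reshape(400,640,3)
m=(np.abs(L[...,1])<.045)&(L[...,2]<-.022)&(L[...,2]>-.2)
for a in np.arange(-.2,-.02,.01):
    k=m&(L[...,2]>=a)&(L[...,2]<a+.01)
    if k.sum(): v,u=np.where(k);Q=L[k];print(round(a,3),k.sum(),"x",np.round([Q[:,0].min(),Q[:,0].max()],3),"y",np.round([Q[:,1].min(),Q[:,1].max()],3),"rows",v.min(),v.max(),"cols",u.min(),u.max())
```

```text
-0.2 1327 x [0.077 0.077] y [0. 0.] rows 0 399 cols 0 639
-0.16 3979 x [0.021 0.029] y [-0.045  0.017] rows 369 399 cols 120 409
-0.15 11399 x [0.011 0.029] y [-0.045  0.045] rows 340 399 cols 127 505
-0.14 7216 x [0.025 0.028] y [-0.045  0.045] rows 324 363 cols 143 499
-0.13 14026 x [-0.014  0.04 ] y [-0.045  0.035] rows 266 399 cols 161 447
-0.12 5605 x [-0.026  0.04 ] y [-0.045  0.045] rows 251 399 cols 172 471
-0.11 1466 x [0.01 0.04] y [-0.034  0.034] rows 245 324 cols 212 431
-0.1 77 x [-0.001  0.013] y [-0.006  0.006] rows 301 324 cols 305 338
-0.09 80 x [-0.008  0.009] y [-0.006  0.006] rows 300 324 cols 307 336
-0.08 439 x [-0.009  0.013] y [-0.007  0.007] rows 271 319 cols 306 337
-0.07 241 x [0.01  0.013] y [-0.008  0.008] rows 260 272 cols 305 338
-0.06 877 x [0.006 0.136] y [-0.045  0.009] rows 0 267 cols 220 339
-0.05 723 x [0.01  0.139] y [-0.045  0.01 ] rows 0 254 cols 226 340
-0.04 651 x [-0.008  0.14 ] y [-0.045  0.01 ] rows 0 270 cols 233 339
-0.03 299 x [-0.009  0.14 ] y [-0.045  0.007] rows 8 270 cols 238 334
```

The wrist depth puts the real fingertips about 32 mm above the reported TCP rather than 8 mm ahead of it. That means both closes happened above the block. I'll open, descend lower in stages and watch the force.

Emit:
move_arm --steps '[[[0,0,-0.02],0],[[0,0,-0.02],0],[[0,0,-0.02],0],[[0,0,-0.02],0],[[0,0,-0.02],0],[[0,0,-0.02],0],[[0,0,-0.02],0],[[0,0,-0.02],0],[[0,0,-0.01],0],[[0,0,0.0],0],[[0,0,0.01],0],[[0,0,0.02],0],[[0,0,0.028],0],[[0,0,0.028],0],[[0,0,0.028],0]]' --hand -1

```text
time_s: 11.28
tool_pos: [0.6091, -0.2591, -0.0061]
tool_rot: [180.0, 0.0, 78.1]
force: [-0.2, 0.6, 0.0]
grip_width: 0.087
```

Run:
```python
from h import *
o=env.get_obs();print(o["tool_pos"],o["force"],o["grip_width"])
p,W=wr(q="glue",show="pics/w4.png")
```

```text
[ 0.60911076 -0.25911186 -0.00613155] [-0.20383787  0.62305503  0.01182362] 0.0869864677234747
w glue 0.65 [ 32. 264.] [114  91  62] c [ 0.3582 -0.2315] LW [0.034 0.014] ang 4.3 jig [-255.  -224.3]
```

View pics/w4.png

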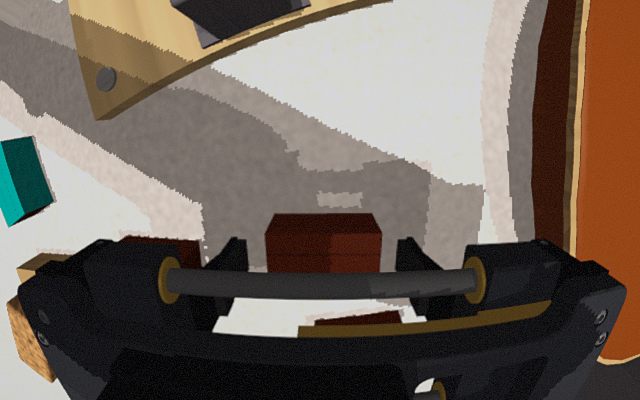

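TCP z is −0.006 with no contact, which confirms it, and the block at (323,245) is centred between the fingers at (235,255) and (410,255). Going down another 10 mm, then closing.

Emit:
move_arm --steps '[[[0,0,0.005],0],[[0,0,0.01],0],[[0,0,0.01],0]]'

```text
time_s: 11.75
tool_pos: [0.6084, -0.2586, -0.0171]
tool_rot: [-179.9, -0.0, 78.1]
force: [0.1, -0.2, -0.2]
grip_width: 0.0872
```

Emit:
move_arm --steps '[[[0,0,0],0],[[0,0,0],0],[[0,0,0],0],[[0,0,0],0],[[0,0,0],0],[[0,0,0],0],[[0,0,0],0],[[0,0,0],0]]' --hand 1 --squeeze 40

```text
time_s: 12.75
tool_pos: [0.6091, -0.259, -0.0163]
tool_rot: [180.0, -0.0, 78.1]
force: [-0.3, -0.7, 1.3]
grip_width: 0.0619
```

Gripped at 61.9 mm. Next I'll work out the transport and the bar's lean.

Run:
```python
from h import *
for n in("scene","top"):
    C=cloud(n,np.load(n+"0.npz")["d"]).reshape(-1,3)
    j=np.c_[np.array([wj(c) for c in C]),C[:,2]*1000]
    m=(np.abs(j[:,0])<14)&(j[:,1]>105)&(j[:,1]<290)&(j[:,2]>85)&(j[:,2]<330)
    q=j[m];print(n,len(q))
    for a in range(85,330,25):
        k=q[(q[:,2]>=a)&(q[:,2]<a+25)]
        if len(k):print(a,len(k),"x",np.round([k[:,0].min(),k[:,0].max()]),"y",np.round([k[:,1].min(),np.median(k[:,1]),k[:,1].max()]))
go("up",*env.get_obs()["tool_pos"][:2],.10,78.1)
q=jw(0,64);go("over1",*q,.10,JY+90);go("low1",*q,.004,JY+90)
```

```text
scene 661
85 73 x [-13.  14.] y [122. 130. 148.]
110 70 x [-14.  14.] y [132. 137. 152.]
135 75 x [-13.  14.] y [139. 146. 159.]
160 79 x [-13.  14.] y [148. 155. 172.]
185 75 x [-13.  14.] y [157. 164. 179.]
210 80 x [-13.  14.] y [165. 172. 191.]
235 83 x [-13.  14.] y [169. 183. 200.]
260 82 x [-13.  14.] y [183. 192. 204.]
285 44 x [-14.  14.] y [192. 199. 205.]
top 387
85 31 x [-14.  13.] y [122. 129. 143.]
110 41 x [-14.  14.] y [131. 138. 152.]
135 35 x [-14.  13.] y [141. 146. 157.]
160 40 x [-14.  12.] y [148. 155. 171.]
185 43 x [-14.  13.] y [159. 164. 183.]
210 47 x [-14.  13.] y [167. 173. 188.]
235 46 x [-14.  14.] y [176. 183. 198.]
260 52 x [-14.  14.] y [184. 192. 207.]
285 52 x [-13.  14.] y [194. 202. 209.]
up shift [ 0.      0.     -0.1163] turn -0.0003
over1 shift [ 0.3322 -0.1077 -0.1163] turn -0.3424
low1 shift [ 0.3322 -0.1077 -0.0203] turn -0.3424
```

The bar leans about 20°, so its inner face clears the gripper and wrist camera. I'll put blank 1 at y≈64 and push it home with blank 2.

Emit:
move_arm --steps '[[[0,0,-0.06],0],[[0,0,-0.116],0],[[0,0,-0.116],0],[[0.332,-0.1077,-0.116],-0.342],[[0.332,-0.1077,-0.116],-0.342],[[0.332,-0.1077,-0.116],-0.342],[[0.332,-0.1077,-0.116],-0.342],[[0.332,-0.1077,-0.116],-0.342],[[0.332,-0.1077,-0.116],-0.342],[[0.332,-0.1077,-0.116],-0.342],[[0.332,-0.1077,-0.116],-0.342],[[0.332,-0.1077,-0.116],-0.342],[[0.332,-0.1077,-0.116],-0.342]]'

```text
time_s: 14.38
tool_pos: [0.5722, 0.0867, 0.0995]
tool_rot: [-180.0, 0.0, 97.5]
force: [-0.3, 0.9, -0.3]
grip_width: 0.0618
```

Run:
```python
from h import *
o=env.get_obs();print(o["grip_width"],wj(o["tool_pos"]),o["tool_pos"],o["tool_rot"])
q=jw(0,64);go("low1",*q,.004,JY+90)
```

```text
0.061815088935379854 [-0.26015289 62.3570099 ] [0.57218721 0.08665989 0.0995168 ] [-1.79997409e+02  1.46861714e-02  9.75446870e+01]
low1 shift [0.0017 0.0003 0.0955] turn -0.0027
```

Emit:
move_arm --steps '[[[0.0015,0,0.04],0],[[0.0015,0,0.08],0],[[0.0015,0,0.09],0],[[0.0015,0,0.0965],0],[[0.0015,0,0.0965],0]]'

```text
time_s: 15.0
tool_pos: [0.5728, 0.0896, 0.004]
tool_rot: [179.9, -0.0, 97.7]
force: [0.8, 1.2, -0.1]
grip_width: 0.0615
```

Emit:
move_arm --steps '[[[0,0,0],0],[[0,0,0],0],[[0,0,0],0],[[0,0,-0.03],0],[[0,0,-0.1],0],[[0,0,-0.1],0],[[0,0,-0.1],0]]' --hand -1

```text
time_s: 15.88
tool_pos: [0.5721, 0.0899, 0.1036]
tool_rot: [179.9, -0.0, 97.7]
force: [-0.6, 0.4, -0.6]
grip_width: 0.0868
```

Run:
```python
from h import *
o=env.get_obs();print(o["grip_width"],wj(o["tool_pos"]),o["tool_pos"],o["tool_rot"])
rects("blank1",thr=.1); wr(zt=.055,tol=.006)
rects("wedge",red=False)
```

```text
0.08679113475123007 [ 0.13283424 65.61883017] [0.57213962 0.08994496 0.10360672] [ 1.79924960e+02 -4.65483227e-02  9.76906995e+01]
blank1 0.84 c [ 0.62   -0.3399] LW [0.063 0.037] ang -2.4 zt 0.04 jig [ -10. -367.]
blank1 0.64 c [ 0.4922 -0.2528] LW [0.062 0.036] ang -14.3 zt 0.04 jig [-125. -263.]
blank1 0.56 c [ 0.5195 -0.3559] LW [0.062 0.037] ang 5.7 zt 0.04 jig [-112. -369.]
w blank1 0.93 [323. 209.] [51 18  9] c [0.5733 0.091 ] LW [0.062 0.037] ang 7.6 jig [ 1.5 66.5]
wedge 0.85 c [0.4196 0.344 ] LW [0.149 0.032] ang 15.6 zt 0.031 jig [-117.  338.]
wedge 0.62 c [0.5535 0.2184] LW [0.031 0.015] ang -7.1 zt 0.279 jig [ -1. 195.]
```

Blank 1 is in the bay at (1.5, 66.5), yaw 7.6°. Next is blank C at (0.492, −0.253).

Run:
```python
from h import *
go("overC",.4924,-.2526,.10,75.6)
```

```text
overC shift [-0.3285 -0.1236  0.0022] turn 0.3853
```

Emit:
move_arm --steps '[[[-0.3285,-0.1236,0],0.385],[[-0.3285,-0.1236,0],0.385],[[-0.3285,-0.1236,0],0.385],[[-0.3285,-0.1236,0],0.385],[[-0.3285,-0.1236,0],0.385],[[-0.3285,-0.1236,0],0.385],[[-0.3285,-0.1236,0],0.385],[[-0.3285,-0.1236,0],0.385],[[-0.3285,-0.1236,0],0.385],[[-0.3285,-0.1236,0],0.385]]'

```text
time_s: 17.42
tool_pos: [0.4938, -0.2511, 0.1029]
tool_rot: [-180.0, -0.0, 75.8]
force: [0.4, -0.8, 0.3]
grip_width: 0.0871
```

Run:
```python
from h import *
wr(); go("C",.4924,-.2526,-.0165,75.6)
```

```text
w blank1 0.95 [176. 142.] [ 6 68 64] c [ 0.3727 -0.1571] LW [0.063 0.037] ang -81.7 jig [-230.6 -152.5]
w blank1 0.88 [451. 245.] [61 23 13] c [ 0.62   -0.3338] LW [0.063 0.026] ang -4.0 jig [  -9.2 -360.7]
w blank1 0.86 [318. 204.] [49 18 12] c [ 0.4921 -0.2525] LW [0.062 0.037] ang -13.4 jig [-125.1 -263. ]
w blank1 0.79 [371. 299.] [91 37 22] c [ 0.5178 -0.368 ] LW [0.067 0.028] ang -14.2 jig [-115.1 -380.9]
C shift [-0.0013 -0.0009  0.1195] turn 0.0019
```

Emit:
move_arm --steps '[[[-0.001,-0.001,0.05],0],[[-0.001,-0.001,0.1],0],[[-0.001,-0.001,0.112],0],[[-0.001,-0.001,0.1195],0],[[-0.001,-0.001,0.1195],0],[[-0.001,-0.001,0.1195],0]]'

```text
time_s: 18.27
tool_pos: [0.4934, -0.2536, -0.0149]
tool_rot: [179.8, -0.0, 75.6]
force: [0.6, 0.6, -0.1]
grip_width: 0.087
```

Emit:
move_arm --steps '[[[0,0,0],0],[[0,0,0],0],[[0,0,0],0],[[0,0,0],0],[[0,0,0],0],[[0,0,0],0],[[0,0,0],0],[[0,0,0],0]]' --hand 1

```text
time_s: 19.27
tool_pos: [0.4921, -0.2531, -0.0163]
tool_rot: [180.0, -0.0, 75.6]
force: [-1.3, 0.3, 2.3]
grip_width: 0.0617
```

Run:
```python
from h import *
q=jw(0,22);go("over2",*q,.10,JY+90);go("low",*q,.003,JY+90)
```

```text
over2 shift [ 0.3117  0.0086 -0.1162] turn -0.3854
low shift [ 0.3117  0.0086 -0.0192] turn -0.3854
```

Emit:
move_arm --steps '[[[0,0,-0.06],0],[[0,0,-0.116],0],[[0,0,-0.116],0],[[0.3117,0.0086,-0.116],-0.385],[[0.3117,0.0086,-0.116],-0.385],[[0.3117,0.0086,-0.116],-0.385],[[0.3117,0.0086,-0.116],-0.385],[[0.3117,0.0086,-0.116],-0.385],[[0.3117,0.0086,-0.116],-0.385],[[0.3117,0.0086,-0.116],-0.385],[[0.3117,0.0086,-0.116],-0.385],[[0.3117,0.0086,-0.116],-0.385],[[0.3117,0.0086,-0.08],-0.385],[[0.3117,0.0086,-0.04],-0.385],[[0.3117,0.0086,-0.03],-0.385],[[0.3117,0.0086,-0.019],-0.385],[[0.3117,0.0086,-0.019],-0.385],[[0.3117,0.0086,-0.019],-0.385]]'

```text
time_s: 21.52
tool_pos: [0.5788, 0.0467, 0.0038]
tool_rot: [179.9, -0.0, 97.7]
force: [-0.5, -0.4, -0.3]
grip_width: 0.0617
```

Run:
```python
from h import *
o=env.get_obs();print(o["grip_width"],wj(o["tool_pos"]),o["tool_pos"],o["tool_rot"],o["force"])
```

```text
0.061679572940399136 [ 0.96082514 21.88760515] [0.57881952 0.04671899 0.00376593] [ 1.79881744e+02 -1.61144889e-02  9.76745885e+01] [-0.49019133 -0.35252616 -0.34292958]
```

Pushing +y to pack against the end stop.

Emit:
move_arm --steps '[[[0.003,0,0],0],[[0.006,0,0],0],[[0.009,0,0],0],[[0.011,0,0],0],[[0.0125,0,0],0],[[0.0135,0,0],0],[[0.0145,0,0],0],[[0.0145,0,0],0]]'

```text
time_s: 22.52
tool_pos: [0.5759, 0.0607, 0.0026]
tool_rot: [-180.0, 0.0, 97.7]
force: [0.7, -0.9, -0.3]
grip_width: 0.0619
```

Emit:
move_arm --steps '[[[0.0005,0,0],0],[[0.001,0,0],0],[[0.0015,0,0],0],[[0.002,0,0],0],[[0.002,0,0],0]]'

```text
time_s: 23.15
tool_pos: [0.5757, 0.0608, 0.0027]
tool_rot: [180.0, 0.1, 97.6]
force: [-0.9, -5.5, 0.4]
grip_width: 0.062
```

Contact at −5.5 N with the row at y≈36, so it is packed. Release.

Emit:
move_arm --steps '[[[0.001,0,0],0],[[0.001,0,0],0],[[0.001,0,0],0],[[0.001,0,-0.03],0],[[0.001,0,-0.1],0],[[0.001,0,-0.1],0],[[0.001,0,-0.1],0]]' --hand -1

```text
time_s: 24.02
tool_pos: [0.5757, 0.0646, 0.103]
tool_rot: [179.9, -0.1, 97.7]
force: [0.6, 0.5, -0.3]
grip_width: 0.0869
```

Run:
```python
from h import *
o=env.get_obs();print(o["grip_width"],wj(o["tool_pos"]),o["tool_pos"])
wr(zt=.055)
r,_,_=rects("blank1",thr=.1)
for c,s,a,z in r: go("over",*c,.10,a+90)
```

```text
0.086910660491974 [ 0.26077074 40.03377417] [0.57569445 0.06460774 0.10299752]
w blank1 0.92 [318. 171.] [91 44 29] c [0.572  0.0975] LW [0.062 0.036] ang 8.3 jig [ 1.  73.1]
w blank1 0.5 [306. 152.] [139 121  85] c [0.57 0.14] LW [0.076 0.047] ang 7.2 jig [  4.7 115.5]
blank1 0.69 c [ 0.5199 -0.3556] LW [0.062 0.037] ang 8.2 zt 0.039 jig [-111. -369.]
blank1 0.5 c [ 0.6205 -0.341 ] LW [0.063 0.037] ang -4.9 zt 0.039 jig [ -10. -368.]
over shift [-0.4086 -0.1099  0.0013] turn -0.0093
over shift [-0.4075 -0.0083  0.001 ] turn 0.2195
```

Going for blank D.

Emit:
move_arm --steps '[[[-0.4086,-0.11,0],0.01],[[-0.4086,-0.11,0],0.01],[[-0.4086,-0.11,0],0.01],[[-0.4086,-0.11,0],0.01],[[-0.4086,-0.11,0],0.01],[[-0.4086,-0.11,0],0.01],[[-0.4086,-0.11,0],0.01],[[-0.4086,-0.11,0],0.01],[[-0.4086,-0.11,0],0.01],[[-0.4086,-0.11,0],0.01],[[-0.4086,-0.11,0],0.01],[[-0.4086,-0.11,0],0.01]]'

```text
time_s: 25.72
tool_pos: [0.5215, -0.3547, 0.1026]
tool_rot: [180.0, -0.0, 97.2]
force: [-0.1, -0.0, 0.2]
grip_width: 0.087
```

Run:
```python
from h import *
wr(); go("D",.5199,-.3556,-.0165,97)
```

```text
w blank1 0.83 [318. 204.] [52 20 12] c [ 0.5196 -0.3552] LW [0.062 0.037] ang 7.5 jig [-111.6 -368.5]
w blank1 0.69 [424. 203.] [63 25 15] c [ 0.6199 -0.3401] LW [0.063 0.037] ang -4.8 jig [ -10.2 -366.9]
w blank1 0.63 [190.   9.] [13 46 43] c [ 0.376  -0.1812] LW [0.037 0.016] ang 5.3 jig [-230.6 -176.8]
D shift [-0.0003 -0.0015  0.1192] turn 0.0026
```

Emit:
move_arm --steps '[[[0,-0.0015,0.05],0],[[0,-0.0015,0.1],0],[[0,-0.0015,0.112],0],[[0,-0.0015,0.119],0],[[0,-0.0015,0.119],0],[[0,-0.0015,0.119],0]]'

```text
time_s: 26.58
tool_pos: [0.5207, -0.3566, -0.0147]
tool_rot: [179.9, 0.1, 97.1]
force: [-0.1, -0.2, -0.6]
grip_width: 0.087
```

Emit:
move_arm --steps '[[[0,0,0],0],[[0,0,0],0],[[0,0,0],0],[[0,0,0],0],[[0,0,0],0],[[0,0,0],0],[[0,0,0],0],[[0,0,0],0]]' --hand 1

```text
time_s: 27.58
tool_pos: [0.5197, -0.3558, -0.0163]
tool_rot: [180.0, -0.0, 97.1]
force: [0.4, 0.3, 2.2]
grip_width: 0.0617
```

Run:
```python
from h import *
q=jw(0,-6);go("over3",*q,.10,JY+90);go("low",*q,.003,JY+90)
```

```text
over3 shift [ 0.3642  0.1079 -0.1162] turn -0.0103
low shift [ 0.3642  0.1078 -0.0192] turn -0.0103
```

Emit:
move_arm --steps '[[[0,0,-0.06],0],[[0,0,-0.116],0],[[0,0,-0.116],0],[[0.364,0.108,-0.116],-0.01],[[0.364,0.108,-0.116],-0.01],[[0.364,0.108,-0.116],-0.01],[[0.364,0.108,-0.116],-0.01],[[0.364,0.108,-0.116],-0.01],[[0.364,0.108,-0.116],-0.01],[[0.364,0.108,-0.116],-0.01],[[0.364,0.108,-0.116],-0.01],[[0.364,0.108,-0.116],-0.01],[[0.364,0.108,-0.116],-0.01],[[0.364,0.108,-0.08],-0.01],[[0.364,0.108,-0.04],-0.01],[[0.364,0.108,-0.03],-0.01],[[0.364,0.108,-0.019],-0.01],[[0.364,0.108,-0.019],-0.01],[[0.364,0.108,-0.019],-0.01]]'

```text
time_s: 29.95
tool_pos: [0.5827, 0.0187, 0.0038]
tool_rot: [179.9, -0.0, 97.7]
force: [0.1, -0.3, -1.0]
grip_width: 0.062
```

Emit:
move_arm --steps '[[[0.002,0,0],0],[[0.004,0,0],0],[[0.005,0,0],0],[[0.006,0,0],0],[[0.0065,0,0],0],[[0.007,0,0],0],[[0.007,0,0],0]]'

```text
time_s: 30.82
tool_pos: [0.5807, 0.0255, 0.0026]
tool_rot: [-180.0, 0.0, 97.7]
force: [0.0, -0.6, 0.5]
grip_width: 0.0617
```

Run:
```python
from h import *
o=env.get_obs();print(o["grip_width"],wj(o["tool_pos"]),o["tool_pos"],o["tool_rot"],o["force"])
```

```text
0.06165307327366436 [-0.01831287  0.57539986] [0.58070476 0.02546776 0.00258474] [-1.79994989e+02  8.47684342e-03  9.76696202e+01] [ 0.02392407 -0.57910051  0.52798688]
```

Emit:
move_arm --steps '[[[0.001,0,0],0],[[0.0015,0,0],0],[[0.002,0,0],0],[[0.0025,0,0],0],[[0.0025,0,0],0]]'

```text
time_s: 31.45
tool_pos: [0.5805, 0.0255, 0.0027]
tool_rot: [180.0, 0.2, 97.6]
force: [-0.0, -6.3, 0.3]
grip_width: 0.0614
```

Packed, contact −6.3 N. Release and go over blank B.

Emit:
move_arm --steps '[[[0.001,0,0],0],[[0.001,0,0],0],[[0.001,0,0],0],[[0.001,0,-0.03],0],[[0.001,0,-0.1],0],[[0.001,0,-0.1],0],[[0.001,0,-0.1],0]]' --hand -1

```text
time_s: 32.33
tool_pos: [0.5806, 0.0298, 0.103]
tool_rot: [179.9, -0.1, 97.7]
force: [0.2, -0.2, 0.1]
grip_width: 0.0871
```

Run:
```python
from h import *
wr(zt=.055)
r,_,_=rects("blank1",thr=.1)
for c,s,a,z in r: go("over",*c,.10,a+90)
rects("wedge",red=False)
```

```text
w blank1 0.86 [321. 218.] [59 22 12] c [0.5811 0.026 ] LW [0.063 0.037] ang 7.9 jig [0.4 1.1]
w blank1 0.79 [320. 132.] [140  77  57] c [0.572  0.0971] LW [0.063 0.036] ang 7.0 jig [ 1.  72.7]
w blank1 0.67 [320. 174.] [82 37 24] c [0.5762 0.061 ] LW [0.062 0.036] ang 7.7 jig [ 0.2 36.4]
blank1 0.58 c [ 0.6187 -0.3385] LW [0.059 0.033] ang -2.2 zt 0.039 jig [ -11. -365.]
blank1 0.51 c [0.5762 0.1111] LW [0.048 0.013] ang 0.8 zt 0.057 jig [ 7. 86.]
over shift [-0.3698 -0.0099  0.001 ] turn 0.1729
over shift [0.0814 0.0082 0.0008] turn 0.1208
```

Emit:
move_arm --steps '[[[-0.3717,-0.009,0],0.21],[[-0.3717,-0.009,0],0.21],[[-0.3717,-0.009,0],0.21],[[-0.3717,-0.009,0],0.21],[[-0.3717,-0.009,0],0.21],[[-0.3717,-0.009,0],0.21],[[-0.3717,-0.009,0],0.21],[[-0.3717,-0.009,0],0.21],[[-0.3717,-0.009,0],0.21],[[-0.3717,-0.009,0],0.21]]'

```text
time_s: 33.88
tool_pos: [0.6219, -0.3382, 0.1026]
tool_rot: [180.0, -0.1, 85.8]
force: [0.3, -0.2, 0.8]
grip_width: 0.087
```

Run:
```python
from h import *
wr(); go("B",.620,-.3402,-.0165,85.6)
rects("wedge",red=False)
```

```text
w blank1 0.95 [83. 63.] [ 5 94 89] c [ 0.3726 -0.1574] LW [0.063 0.039] ang -81.4 jig [-230.7 -152.7]
w blank1 0.85 [318. 208.] [52 18 10] c [ 0.6201 -0.34  ] LW [0.062 0.036] ang -4.5 jig [ -10.  -366.9]
B shift [-0.0014 -0.0016  0.1193] turn 0.0027
wedge 0.95 c [0.395  0.2871] LW [0.149 0.032] ang 17.2 zt 0.032 jig [-149.  285.]
```

The wedge has been knocked to (0.395, 0.287); I'll pick it up from there later. Gripping B.

Emit:
move_arm --steps '[[[-0.0014,-0.0016,0.05],0],[[-0.0014,-0.0016,0.1],0],[[-0.0014,-0.0016,0.112],0],[[-0.0014,-0.0016,0.119],0],[[-0.0014,-0.0016,0.119],0],[[-0.0014,-0.0016,0.119],0]]'

```text
time_s: 34.83
tool_pos: [0.6205, -0.3425, -0.0144]
tool_rot: [179.8, 0.1, 85.6]
force: [0.4, -1.4, -1.1]
grip_width: 0.0871
```

Emit:
move_arm --steps '[[[0,0,0],0],[[0,0,0],0],[[0,0,0],0],[[0,0,0],0],[[0,0,0],0],[[0,0,0],0],[[0,0,0],0],[[0,0,0],0]]' --hand 1

```text
time_s: 35.83
tool_pos: [0.6194, -0.3417, -0.0163]
tool_rot: [180.0, -0.0, 85.6]
force: [-0.4, 0.9, 0.9]
grip_width: 0.0618
```

Run:
```python
from h import *
q=jw(0,-41);go("over4",*q,.10,JY+90);go("low",*q,.003,JY+90)
```

```text
over4 shift [ 0.3225 -0.0578 -0.1163] turn -0.2104
low shift [ 0.3225 -0.0578 -0.0193] turn -0.2104
```

Emit:
move_arm --steps '[[[0,0,-0.06],0],[[0,0,-0.116],0],[[0,0,-0.116],0],[[0.3225,-0.058,-0.116],-0.21],[[0.3225,-0.058,-0.116],-0.21],[[0.3225,-0.058,-0.116],-0.21],[[0.3225,-0.058,-0.116],-0.21],[[0.3225,-0.058,-0.116],-0.21],[[0.3225,-0.058,-0.116],-0.21],[[0.3225,-0.058,-0.116],-0.21],[[0.3225,-0.058,-0.116],-0.21],[[0.3225,-0.058,-0.116],-0.21],[[0.3225,-0.058,-0.116],-0.21],[[0.3225,-0.058,-0.08],-0.21],[[0.3225,-0.058,-0.04],-0.21],[[0.3225,-0.058,-0.03],-0.21],[[0.3225,-0.058,-0.019],-0.21],[[0.3225,-0.058,-0.019],-0.21],[[0.3225,-0.058,-0.019],-0.21]]'

```text
time_s: 38.2
tool_pos: [0.587, -0.0157, 0.0038]
tool_rot: [179.9, -0.0, 97.7]
force: [0.5, 0.3, -0.4]
grip_width: 0.0619
```

Emit:
move_arm --steps '[[[0.002,0,0],0],[[0.003,0,0],0],[[0.004,0,0],0],[[0.005,0,0],0],[[0.006,0,0],0],[[0.007,0,0],0],[[0.007,0,0],0]]'

```text
time_s: 39.08
tool_pos: [0.5854, -0.011, 0.0028]
tool_rot: [180.0, 0.2, 97.6]
force: [0.9, -5.8, -1.0]
grip_width: 0.0618
```

Run:
```python
from h import *
o=env.get_obs();print(o["grip_width"],wj(o["tool_pos"]),o["tool_pos"],o["tool_rot"],o["force"])
```

```text
0.061795419202338504 [ -0.27317154 -36.21569739] [ 0.58538169 -0.01102575  0.00277781] [1.79965474e+02 1.50424519e-01 9.76128985e+01] [ 0.89989223 -5.80014357 -1.01467643]
```

All four are packed, the last at y −36.2 with −5.8 N of contact. Release, then plan the wedge grip.

Emit:
move_arm --steps '[[[0.001,0,0],0],[[0.001,0,0],0],[[0.001,0,0],0],[[0.001,0,-0.03],0],[[0.001,0,-0.1],0],[[0.001,0,-0.1],0],[[0.001,0,-0.1],0]]' --hand -1

```text
time_s: 39.95
tool_pos: [0.5852, -0.0073, 0.103]
tool_rot: [179.9, -0.1, 97.7]
force: [-0.9, 0.2, -0.5]
grip_width: 0.0871
```

Run:
```python
from h import *
print(env.get_obs()["tool_pos"])
wr(zt=.055)
r,_,_=rects("wedge",red=False)
c,s,a,z=r[0]; u=np.array([np.cos(np.radians(a)),np.sin(np.radians(a))])
g=c-.038*u; print("grip",g)
go("mid",.46,-.01,.11,140); go("over",*g,.09,a+180)
```

```text
[ 0.58516407 -0.00725194  0.10295962]
w blank1 0.85 [320. 220.] [62 25 14] c [ 0.5858 -0.0101] LW [0.062 0.037] ang 7.6 jig [  0.2 -35.4]
w blank1 0.58 [321. 129.] [145  80  60] c [0.5761 0.0618] LW [0.063 0.036] ang 7.7 jig [ 0.2 37.2]
w blank1 0.57 [322. 170.] [79 35 22] c [0.5809 0.0263] LW [0.062 0.036] ang 7.7 jig [0.3 1.3]
w blank1 0.55 [322.  84.] [150  84  63] c [0.572  0.0976] LW [0.062 0.036] ang 7.7 jig [ 1.  73.2]
wedge 0.97 c [0.3951 0.2881] LW [0.15  0.032] ang 17.0 zt 0.031 jig [-149.  286.]
wedge 0.27 c [0.5533 0.2189] LW [0.036 0.02 ] ang 1.0 zt 0.269 jig [ -1. 196.]
grip [0.35877997 0.27693486]
mid shift [ 0.0142 -0.1229 -0.0088] turn -0.7385
over shift [ 0.3121 -0.1848  0.0114] turn -1.734
```

Emit:
move_arm --steps '[[[0.014,-0.123,-0.009],-0.4],[[0.014,-0.123,-0.009],-0.4],[[0.014,-0.123,-0.009],-0.738],[[0.014,-0.123,-0.009],-0.738],[[0.312,-0.185,0.0],-1.734],[[0.312,-0.185,0.0],-1.734],[[0.312,-0.185,0.0],-1.734],[[0.312,-0.185,0.0],-1.734],[[0.312,-0.185,0.0],-1.734],[[0.312,-0.185,0.0],-1.734],[[0.312,-0.185,0.0],-1.734],[[0.312,-0.185,0.0],-1.734],[[0.312,-0.185,0.0],-1.734],[[0.312,-0.185,0.0],-1.734],[[0.312,-0.185,0.0],-1.734],[[0.312,-0.185,0.0],-1.734]]'

```text
time_s: 42.15
tool_pos: [0.36, 0.2767, 0.1027]
tool_rot: [180.0, 0.0, -163.0]
force: [0.8, -0.8, 0.4]
grip_width: 0.0871
```

Run:
```python
from h import *
o=env.get_obs();print(o["tool_pos"],o["tool_rot"],o["qpos"])
wr("wedge",zt=.028)
go("down",.3588,.2769,-.018,197)
```

```text
[0.35995294 0.27666309 0.10266222] [ 1.79991605e+02  1.10665790e-02 -1.62983863e+02] [-66.49519817  -2.63026046  25.18752218 117.201276     1.22965805
  65.1706869   65.16905573]
w wedge 0.77 [324. 210.] [116  86   5] c [0.3948 0.2895] LW [0.151 0.031] ang 17.9 jig [-148.9  287.1]
down shift [0.001  0.0005 0.1206] turn 0.0004
```

Emit:
move_arm --steps '[[[0.001,0,0.05],-0.007],[[0.001,0,0.1],-0.007],[[0.001,0,0.112],-0.007],[[0.001,0,0.12],-0.007],[[0.001,0,0.12],-0.007],[[0.001,0,0.12],-0.007]]'

```text
time_s: 43.0
tool_pos: [0.3599, 0.2774, -0.0161]
tool_rot: [179.9, 0.1, -162.6]
force: [0.2, 0.4, 0.0]
grip_width: 0.0872
```

Emit:
move_arm --steps '[[[0,0,0],0],[[0,0,0],0],[[0,0,0],0],[[0,0,0],0],[[0,0,0],0],[[0,0,0],0],[[0,0,0],0],[[0,0,0],0],[[0,0,0],0],[[0,0,-0.03],0],[[0,0,-0.09],0],[[0,0,-0.09],0],[[0,0,-0.09],0]]' --hand 1 --squeeze 55

```text
time_s: 44.62
tool_pos: [0.3585, 0.2762, 0.0722]
tool_rot: [180.0, -0.0, -162.6]
force: [-0.2, -0.4, -1.1]
grip_width: 0.0307
```

Run:
```python
from h import *
o=env.get_obs();print(o["tool_pos"],o["tool_rot"],o["grip_width"])
q=jw(-34-70-38,-69);print(q);go("start",*q,.09,JY+180);go("low",*q,.003,JY+180)
```

```text
[0.35848539 0.27616035 0.07219246] [ 1.79990658e+02 -3.14170039e-02 -1.62569329e+02] 0.030659756827269385
[ 0.44932543 -0.06250388]
start shift [ 0.0148 -0.3503 -0.0179] turn 0.1698
low shift [ 0.0147 -0.3503  0.0691] turn 0.1698
```

Emit:
move_arm --steps '[[[-0.034,-0.143,-0.018],0.08],[[-0.034,-0.143,-0.018],0.08],[[-0.034,-0.143,-0.018],0.08],[[0.0148,-0.35,-0.018],0.17],[[0.0148,-0.35,-0.018],0.17],[[0.0148,-0.35,-0.018],0.17],[[0.0148,-0.35,-0.018],0.17],[[0.0148,-0.35,-0.018],0.17],[[0.0148,-0.35,-0.018],0.17],[[0.0148,-0.35,-0.018],0.17],[[0.0148,-0.35,-0.018],0.17]]'

```text
time_s: 46.0
tool_pos: [0.4496, -0.0609, 0.0904]
tool_rot: [180.0, -0.0, -172.2]
force: [-0.4, 0.3, -0.4]
grip_width: 0.0306
```

Run:
```python
from h import *
o=env.get_obs();print(o["tool_pos"],o["tool_rot"],o["grip_width"],wj(o["tool_pos"]))
wr("wedge",zt=.088+.028,tol=.015); 
r,_,_=rects("wedge",red=False)
wr("blank1",zt=.055)
q=jw(-34-70-38,-69);go("low",*q,.003,JY+180)
```

```text
[ 0.4495663  -0.06091957  0.09040659] [ 1.79997775e+02 -1.65280190e-02 -1.72192597e+02] 0.030612429304994714 [-141.54903319  -67.46225144]
w wedge 0.58 [322. 237.] [97 71  4] c [ 0.4127 -0.0647] LW [0.031 0.002] ang -82.3 jig [-178.6  -66.2]
wedge 0.56 c [ 0.551  -0.0427] LW [0.019 0.018] ang -1.2 zt 0.14 jig [-39. -63.]
low shift [ 0.0005 -0.0006  0.0876] turn 0.0001
```

Emit:
move_arm --steps '[[[0,-0.0036,0],0],[[0,-0.0036,0.03],0],[[0,-0.0036,0.06],0],[[0,-0.0036,0.08],0],[[0,-0.0036,0.0875],0],[[0,-0.0036,0.0875],0],[[0,-0.0036,0.0875],0]]'

```text
time_s: 47.18
tool_pos: [0.451, -0.0656, 0.0039]
tool_rot: [180.0, 0.1, -172.3]
force: [-0.2, 0.1, -0.5]
grip_width: 0.0302
```

Run:
```python
from h import *
o=env.get_obs();print(o["tool_pos"],o["tool_rot"],o["force"],o["grip_width"],wj(o["tool_pos"]))
s,_=env.read_camera("scene");cv2.imwrite("pics/s5.png",cv2.resize(s[150:280,270:430,::-1],None,fx=4.5,fy=4.5,interpolation=cv2.INTER_CUBIC))
```

```text
[ 0.45099704 -0.06558224  0.00389496] [ 1.79991372e+02  9.38544727e-02 -1.72311613e+02] [-0.24050648  0.10115825 -0.49154023] 0.030227451369403854 [-140.75592376  -72.27458012]
```

View pics/s5.png

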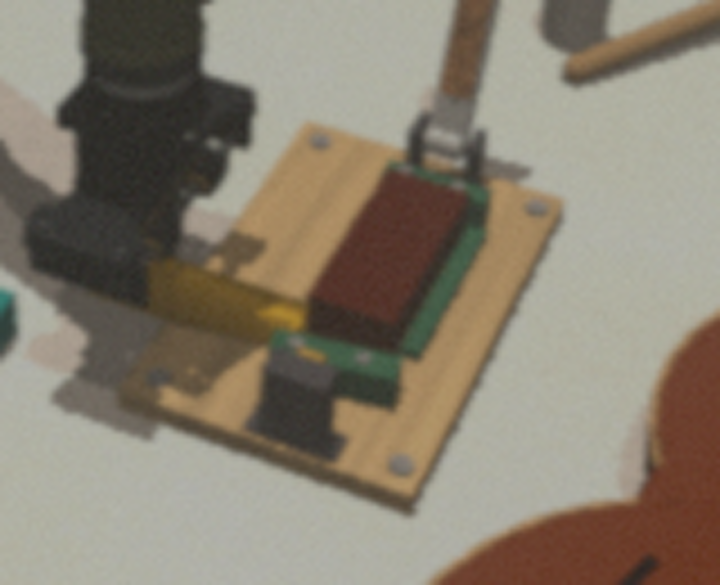

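The view shows the row against the end stop at (390,260) and the wedge tip in the mouth of the gap at (300,317). Driving it in.

Emit:
move_arm --steps '[[[-0.015,0,0],0],[[-0.03,0,0.001],0],[[-0.04,0.001,0.0015],0],[[-0.048,0.0015,0.002],0],[[-0.048,0.0015,0.002],0],[[-0.048,0.0015,0.002],0]]'

```text
time_s: 47.98
tool_pos: [0.497, -0.0578, 0.001]
tool_rot: [180.0, -0.0, -172.3]
force: [-0.2, -0.8, -1.5]
grip_width: 0.0306
```

Run:
```python
from h import *
o=env.get_obs();print(o["tool_pos"],o["tool_rot"],o["force"],o["grip_width"],wj(o["tool_pos"]))
```

```text
[ 0.49698631 -0.05779446  0.0010219 ] [ 1.79987743e+02 -2.89139489e-02 -1.72327857e+02] [-0.15810585 -0.7568462  -1.46303391] 0.030557734235651696 [-94.13787334 -70.7189471 ]
```

Emit:
move_arm --steps '[[[-0.004,0.0005,0],0],[[-0.008,0.001,0],0],[[-0.012,0.001,0],0],[[-0.015,0.001,0],0],[[-0.015,0.001,0],0]]'

```text
time_s: 48.6
tool_pos: [0.5125, -0.0546, 0.0011]
tool_rot: [-180.0, 0.0, -172.3]
force: [-0.2, 0.2, -1.1]
grip_width: 0.0304
```

Run:
```python
from h import *
o=env.get_obs();f=R.from_euler('z',-JY,degrees=True).apply(o["force"]);print(o["tool_pos"],f,o["grip_width"],wj(o["tool_pos"]))
```

```text
[ 0.51250593 -0.05463341  0.00108657] [-0.19665619  0.25136294 -1.07612775] 0.030376833116580303 [-78.33465126 -69.66580848]
```

Emit:
move_arm --steps '[[[-0.002,0,0],0],[[-0.004,0,0],0],[[-0.006,0,0],0],[[-0.007,0,0],0],[[-0.007,0,0],0]]'

```text
time_s: 49.22
tool_pos: [0.5187, -0.0536, 0.0009]
tool_rot: [180.0, -0.1, -172.3]
force: [-1.8, -0.1, -0.3]
grip_width: 0.0306
```

Emit:
move_arm --steps '[[[-0.001,0,0],0],[[-0.002,0,0],0],[[-0.002,0,0],0]]'

```text
time_s: 49.6
tool_pos: [0.5187, -0.0536, 0.0007]
tool_rot: [179.9, -0.3, -172.3]
force: [-7.9, 0.9, 4.5]
grip_width: 0.0301
```

The jam starts at origin x ≈ −34, as expected. Pushing harder.

Emit:
move_arm --steps '[[[-0.001,0,0],0],[[-0.002,0,0],0],[[-0.003,0,0],0],[[-0.003,0,0],0],[[-0.003,0,0],0]]'

```text
time_s: 50.22
tool_pos: [0.5186, -0.0535, 0.0006]
tool_rot: [179.8, -0.6, -172.3]
force: [-15.8, 0.7, 14.0]
grip_width: 0.0307
```

Emit:
move_arm --steps '[[[-0.0005,0,0],0],[[-0.001,0,0],0],[[-0.001,0,0],0],[[-0.001,0,0],0]]'

```text
time_s: 50.72
tool_pos: [0.5185, -0.0535, 0.0006]
tool_rot: [179.8, -0.7, -172.3]
force: [-18.5, -0.1, 16.7]
grip_width: 0.0306
```

Emit:
move_arm --steps '[[[0.0,0,0],0],[[0.0,0,0],0],[[0.0,0,0],0],[[0.0,0,0],0],[[0.0,0,-0.03],0],[[0,0,-0.09],0],[[0,0,-0.09],0],[[0,0,-0.09],0]]' --hand -1

```text
time_s: 51.72
tool_pos: [0.525, -0.0525, 0.0909]
tool_rot: [180.0, 0.0, -172.3]
force: [-0.6, -0.1, 0.0]
grip_width: 0.0863
```

Run:
```python
from h import *
o=env.get_obs();print(o["tool_pos"],o["tool_rot"],o["force"],o["grip_width"],wj(o["tool_pos"]))
wr("wedge",zt=.046,tol=.006); wr("blank1",zt=.054)
```

```text
[ 0.52496451 -0.05248338  0.09090504] [ 1.79961096e+02  8.93626528e-03 -1.72288598e+02] [-0.61314712 -0.14080669  0.03903934] 0.08634787415035644 [-65.700333   -69.20444514]
w wedge 0.84 [322. 215.] [107  79   3] c [ 0.5565 -0.0469] LW [0.151 0.032] ang 8.2 jig [-33.7 -67.9]
w blank1 0.86 [391. 303.] [77 25 10] c [0.5809 0.0232] LW [0.065 0.034] ang 13.7 jig [-0.1 -1.7]
w blank1 0.56 [441. 254.] [56 18  8] c [0.5495 0.0604] LW [0.032 0.013] ang -85.6 jig [-26.3  39.4]
w blank1 0.56 [358. 268.] [63 21  9] c [ 0.585  -0.0095] LW [0.063 0.037] ang 7.3 jig [ -0.4 -34.6]
```

The wedge holds at origin x −33.7. Next I'll close the fingers, rise and move behind the bar.

Run:
```python
from h import *
q=jw(0,250)
go("up",*env.get_obs()["tool_pos"][:2],.335,187.7);go("behind",*q,.335,JY+90);go("low",*q,.226,JY+90)
```

```text
up shift [ 6.000e-04 -1.000e-04 -2.452e-01] turn -0.0002
behind shift [-0.066   0.3194 -0.2454] turn 1.5706
low shift [-0.0662  0.3194 -0.1364] turn 1.5706
```

Emit:
move_arm --steps '[[[0,0,-0.06],0],[[0,0,-0.12],0],[[0,0,-0.18],0],[[0,0,-0.245],0],[[0,0,-0.245],0],[[-0.066,0.3194,-0.245],1.57],[[-0.066,0.3194,-0.245],1.57],[[-0.066,0.3194,-0.245],1.57],[[-0.066,0.3194,-0.245],1.57],[[-0.066,0.3194,-0.245],1.57],[[-0.066,0.3194,-0.245],1.57],[[-0.066,0.3194,-0.245],1.57],[[-0.066,0.3194,-0.245],1.57],[[-0.066,0.3194,-0.245],1.57],[[-0.066,0.3194,-0.245],1.57],[[-0.066,0.3194,-0.245],1.57],[[-0.066,0.3194,-0.245],1.57]]' --hand 1

```text
time_s: 54.05
tool_pos: [0.5477, 0.2724, 0.3357]
tool_rot: [-180.0, 0.0, 97.8]
force: [-0.1, 0.3, -0.0]
grip_width: 0.0007
```

Run:
```python
from h import *
o=env.get_obs();print(o["tool_pos"],o["tool_rot"],o["force"],o["grip_width"],wj(o["tool_pos"]))
q=jw(0,250);go("low",*q,.226,JY+90)
```

```text
[0.54768949 0.27236501 0.33572875] [-1.79973606e+02  1.05325713e-02  9.77817643e+01] [-0.14387962  0.28534932 -0.00699074] 0.0006656609439502632 [  0.34492891 249.67001653]
low shift [ 0.0004 -0.0003  0.1097] turn 0.0014
```

Emit:
move_arm --steps '[[[0,0,0.04],0],[[0,0,0.08],0],[[0,0,0.11],0],[[0,0,0.11],0],[[0,0,0.11],0],[[-0.015,0,0.11],0],[[-0.025,0,0.11],0],[[-0.035,0,0.11],0],[[-0.045,0,0.11],0],[[-0.055,0,0.11],0]]'

```text
time_s: 55.3
tool_pos: [0.5553, 0.2182, 0.2265]
tool_rot: [180.0, -0.1, 97.8]
force: [-0.8, 3.2, 2.9]
grip_width: 0.0006
```

Emit:
move_arm --steps '[[[-0.015,0,0],0],[[-0.03,0,0],0],[[-0.045,0,0],0],[[-0.057,0,0],0],[[-0.069,0,0],0],[[-0.083,0,0.002],0],[[-0.098,0,0.004],0],[[-0.112,0,0.0075],0],[[-0.126,0,0.012],0],[[-0.139,0,0.018],0],[[-0.152,0,0.024],0],[[-0.152,0,0.024],0]]'

```text
time_s: 56.8
tool_pos: [0.5755, 0.0652, 0.2015]
tool_rot: [-180.0, 0.1, 97.6]
force: [-0.2, 0.0, 0.6]
grip_width: 0.0003
```

```bash
cat >> h.py <<'E'
def bar():
    _,d=env.read_camera("scene");C=cloud("scene",d).reshape(-1,3)
    j=np.c_[np.array([wj(c) for c in C]),C[:,2]*1000]
    m=(np.abs(j[:,0])<12)&(j[:,1]<260)&(j[:,1]>-135)&(j[:,2]>85)&(j[:,2]<330)
    return j[m]
E
python3 - <<'E'
from h import *
o=env.get_obs();print(o["tool_pos"],o["force"],wj(o["tool_pos"]))
s,_=env.read_camera("scene");cv2.imwrite("pics/s6.png",cv2.resize(s[60:280,250:450,::-1],None,fx=2.7,fy=2.7,interpolation=cv2.INTER_CUBIC))
E
```

```text
[0.57548665 0.06515573 0.20152585] [-0.15580524  0.0359688   0.58126447] [ 0.12827113 40.60466598]
```

View pics/s6.png

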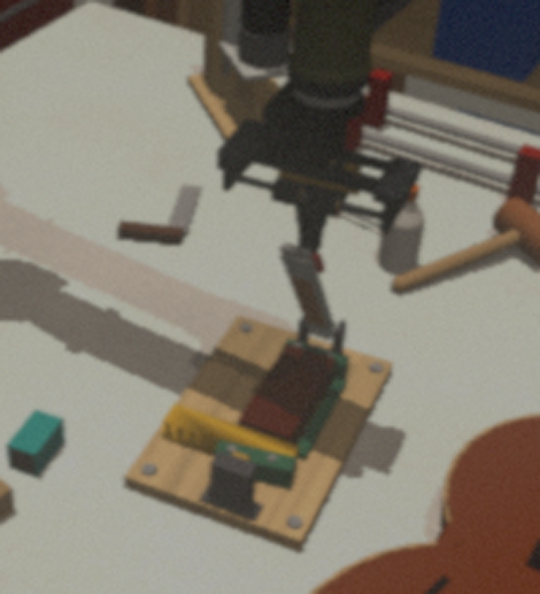

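The bar is about 1 rad open with the fingers behind it at (312,255), and the wedge is in place. Following the arc down.

Emit:
move_arm --steps '[[[-0.012,0,0.007],0],[[-0.0245,0,0.016],0],[[-0.036,0,0.025],0],[[-0.0465,0,0.0355],0],[[-0.056,0,0.046],0],[[-0.065,0,0.058],0],[[-0.074,0,0.07],0],[[-0.082,0,0.083],0],[[-0.088,0,0.092],0],[[-0.092,0,0.101],0],[[-0.096,0,0.11],0],[[-0.1,0,0.1195],0],[[-0.103,0,0.127],0],[[-0.106,0,0.134],0],[[-0.106,0,0.134],0]]'

```text
time_s: 58.72
tool_pos: [0.5895, -0.0381, 0.0675]
tool_rot: [-179.9, 0.0, 97.7]
force: [-0.7, 0.3, 1.1]
grip_width: 0.0002
```

Run:
```python
from h import *
o=env.get_obs();print(o["tool_pos"],o["force"],wj(o["tool_pos"]))
go("press",*jw(0,-66),.044,97.7)
```

```text
[ 0.58949426 -0.03806246  0.06750422] [-0.74238386  0.29443826  1.05238017] [  0.17976979 -63.55965425]
press shift [-0.0024 -0.0002  0.0235] turn 0.0001
```

Emit:
move_arm --steps '[[[-0.002,0,0.004],0],[[-0.002,0,0.008],0],[[-0.002,0,0.012],0],[[-0.002,0,0.015],0],[[-0.002,0,0.018],0],[[-0.002,0,0.02],0],[[-0.002,0,0.022],0],[[-0.002,0,0.022],0]]'

```text
time_s: 59.72
tool_pos: [0.59, -0.0392, 0.0464]
tool_rot: [-180.0, -0.1, 97.8]
force: [-2.4, 1.3, 4.2]
grip_width: 0.0001
```

Emit:
move_arm --steps '[[[0,0,0.001],0],[[0,0,0.002],0],[[0,0,0.003],0],[[0,0,0.004],0],[[0,0,0.004],0]]'

```text
time_s: 60.35
tool_pos: [0.5901, -0.0392, 0.0459]
tool_rot: [-180.0, -0.2, 97.7]
force: [-10.4, 1.7, 29.7]
grip_width: 0.0008
```

A hard stop at 30 N, well above the catch force. Lifting off to verify.

Emit:
move_arm --steps '[[[0,0,-0.02],0],[[0,0,-0.08],0],[[0,0,-0.14],0],[[-0.1,0,-0.18],0],[[-0.16,0,-0.18],0],[[-0.2,0,-0.18],0],[[-0.25,0,-0.18],0],[[-0.25,0,-0.18],0],[[-0.25,0,-0.18],0]]'

```text
time_s: 61.48
tool_pos: [0.6236, -0.2877, 0.2216]
tool_rot: [-180.0, -0.0, 97.7]
force: [-0.2, 0.8, 0.1]
grip_width: -0.0001
```

Run:
```python
from h import *
p,d=env.read_camera("top");C=cloud("top",d)
f=lambda c: np.r_[wj(c),c[2]*1000]
j=np.apply_along_axis(f,-1,C)
for a in range(-130,130,20):
    m=(np.abs(j[...,0])<9)&(j[...,1]>=a)&(j[...,1]<a+20)&(j[...,2]<150)
    if m.sum(): print(a,np.round(np.median(j[m][:,2]),1),end="; ")
print()
for q in("glue","tape","mallet","plane","driver","sander"):
    r=env.cut_out("top",q)[:1]
    if r: m=r[0]["region"]; print(q,np.round(r[0]["uv"]),np.round(np.median(C[m],0),3))
rects("wedge",red=False)
s,_=env.read_camera("scene");cv2.imwrite("pics/s7.png",cv2.resize(s[130:280,250:450,::-1],None,fx=4,fy=4,interpolation=cv2.INTER_CUBIC))
print(env.get_obs()["tool_pos"],env.get_obs()["force"])
```

```text
-130 71.9; -110 71.0; -90 75.6; -70 76.9; -50 70.6; -30 70.6; -10 71.1; 10 70.1; 30 71.9; 50 69.6; 70 71.3; 90 70.7; 110 73.2; 
glue [196. 156.] [0.548 0.39  0.086]
tape [283. 147.] [0.585 0.122 0.049]
mallet [160. 124.] [0.661 0.509 0.039]
plane [462. 128.] [ 0.632 -0.452  0.036]
sander [424. 245.] [ 0.266 -0.316  0.032]
wedge 0.64 c [ 0.555 -0.048] LW [0.148 0.031] ang 8.0 zt 0.05 jig [-35. -69.]
[ 0.62406583 -0.28670991  0.22224765] [-0.35826584 -0.1308694   1.55135703]
```

View pics/s7.png

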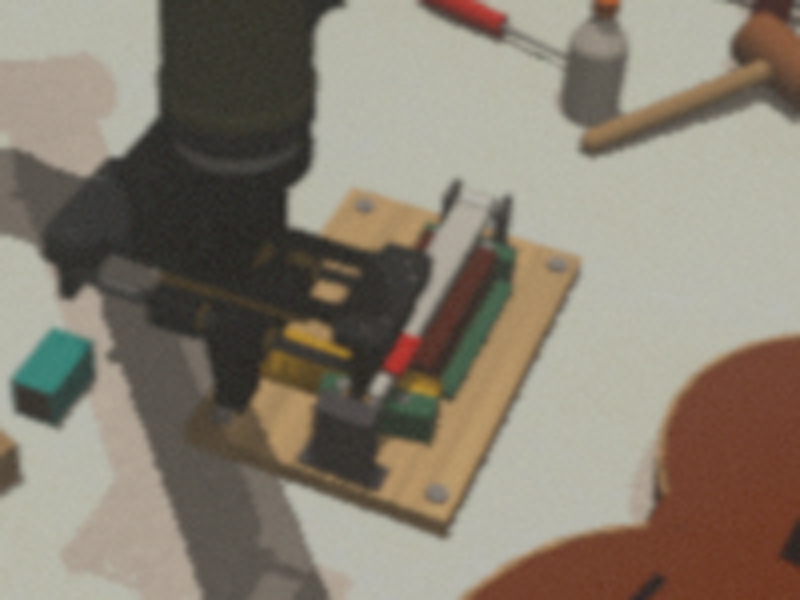

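Bar top reads 70–72 mm along its whole length (expected 70), so it is level and shut. The picture shows it latched over the row, red pad at (400,355), with the wedge in place, and the arm is clear. Handing in.

Run:
```python
from h import *
print(env.sign_off())
```

```text
the job is handed in; nothing more can be done
None
```

The jig is set up and handed in at about 62 s; the sign-off reports no verdict. All four mahogany blanks were on the bench, so no filler was needed. They are packed against the end stop, the wedge is driven home and released, and the bar is shut over them. The turquoise block was never touched.

**Last checks**
- **Row:** the blanks measured x within about 1 mm of the bay's middle, at y ≈ 73, 37, 1 and −35 mm. Yaw was within about 1° of the jig's. I took these readings just before driving the wedge. Looked at again afterwards, the two blanks in good view had not shifted.
- **Wedge:** driven with about 18.5 N. Its origin was at jig x −33.7 mm after release and −35 mm once the bar was shut, where about −34 was expected. I could not read the force it puts on the fence and end stop.
- **Bar:** its top reads 70–72 mm along its whole length, so it is level and shut. It took 30 N against the hard stop.
- **Bystanders:** glue, mallet, plane and sander read in place. The network did not find the tape in the last picture (it reported the end stop instead) and did not return the driver. I moved nothing near either one.

**What went wrong or disagreed**
- **First grasps:** the first two closed above the block. The fingertips sit about 32 mm behind the reported TCP, not 8 mm ahead as stated, so I worked with the measured value from then on.
- **Wedge moved:** it was knocked about 6 cm aside during the run, and I found it again before gripping it.

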